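Build up a vacuum blotting manifold, pressing each layer flat, and close its bail

TASK

Assemble the vacuum blotting manifold: lay the slotted rubber gasket in its nest and press it down until you feel it lie flat, then lay the thick well block on it and press that down flat as well, because a layer left proud would leak. Then swing the wire bail over the stack and push its bar down until both spring clips have caught it; leave everything else on the bench where it is.

Things in the scene. Friction and masses are not known exactly. Their poses are not given: they have to be found in the camera images.
- nest (a point): The manifold: grey base 176 x 96 mm, fixed to the bench, deck 22 mm above it. This point is the top centre of its pierced steel support plate (88 x 40 mm, 10 mm above the deck), on which the stack lies. x runs along the length, to the bail's hinge; z up. Layers lie centred here, long side along x, either way round, between four side guides, an end stop at -x and a leaf spring at +x
- land: The steel support plate itself, part of the base, bearing the stack and whatever presses it; origin 10 mm below its top. The side guides stand 1.2 mm clear of a layer, 30 to 42 mm from the middle along x; the middle 60 mm of both sides is open for fingers. Guides and stop end 23 mm above the plate; their lips lean outward over the top 7 mm and take in a layer up to 3 mm out of place
- leaf_face (a point): Face of the leaf spring, half-way up, at the nest's +x end; it ends 24 mm above the support plate, its top 8 mm leaning outward. It stands 1.1 mm inside a layer's length, pushes each layer against the end stop with about 1.3 N and so holds it by friction: a layer only dropped in stays proud; a push of about 5 N from above at its middle brings it down flat
- gasket_mid (a point): The lower layer: gasket, stiff dark rubber, 88 x 40 x 5 mm, cut by eight cross slots; 30 g. The point is its centre, 2.5 mm above its underside; x along its length, z its thickness. It starts lying flat on the bench. Lying home, this point is 2.5 mm above the nest point
- well_block_mid (a point): The upper layer: well block, white plastic, 88 x 40 x 18 mm, with 24 wells 6.6 mm wide (3 rows of 8); 70 g. The point is its centre, 9 mm above its underside; x along its length, z its thickness. It starts lying flat on the bench. Lying home, this point is 14 mm above the nest point and its top 23 mm above it
- bail_grip (a point): Middle of the bail's grip, a black bar 9 mm thick, 50 mm long, across the bail's free end, parallel to the nest's y. The bail is a U of 5 mm steel rod, 66 mm wide, open for 80 mm behind the grip, so a finger fits on either side of the bar. Shut, this point is 92 mm from the nest point towards -x and 22 mm above it (54 mm above the bench), 8 mm in front of the base
- bail_hinge (a point): Middle of the bail's hinge line, which runs along the nest's y, 75 mm from the nest point towards +x and 22 mm above it. The grip is 167 mm from it
- bail (a joint): Swing of the bail (rad): 0 = shut, rods level under the clips; grows as the grip lifts and swings back over the hinge, stop at 2.1. It starts thrown back at 1.75 to 2.05, reaching 0.22 m above the bench. Let go over the nest it sinks by its own weight. A sprung rubber foot under its cross strap meets the well block 2 mm before shut (about 4 N when shut)
- catch (a point): Mid-way between the two spring clips that catch the bail's rods, one at each side, 62 mm from the nest point towards -x, at the height of the rods when shut. They snap over the rods when the grip is pushed down through its last 9 mm with about 6 N (up to 10), and then hold it; unpushed it rests 0.05 rad open. The bail stops hard at shut. It does not catch by its own weight
- timer: A small white timer, 66 x 66 x 20 mm, a bystander; origin at its underside
- bottle: A small reagent bottle, 40 mm wide, 85 mm tall, a bystander; origin at its underside
- tape: A roll of tape lying flat, 96 mm wide, 25 mm high, a bystander; origin at its underside
- pipette: A pipette lying on the front of the bench, 258 mm long, a bystander; origin at its underside
- forceps: Steel forceps lying flat, 124 mm long, a bystander; origin at its underside
- red_pen: A thin pen, 145 mm long, a bystander; origin at its underside
- pen: A marker pen, 135 mm long, a bystander; origin at its underside
There are look-alikes about, which are no part of the job. What is shaped like the part that bears well_block_mid but orange is not meant.

How it is judged:
By the outcome, as a careful person would: the job done as asked, in the order asked, and still so for the second after the job is handed in, with the robot touching nothing.
It also fails if it takes over 72 s, if anything falls off the work surface, if the arm or the gripper's body presses on something with over 40 N, if the wrist force passes 120 N, or if a joint passes its speed limit or range.

ROBOT

A 6-joint arm with a two-finger parallel gripper is mounted at the origin on a cart in front of the work surface, level with it; the furniture and walls round the work are solid. World frame = base frame: x ahead of the robot, y to its left, z up, the work surface at z = 0. Lengths are in m, angles in rad, forces in N, time in s.
With the tool pointing down it reaches from about 0.3 to 0.775 m from the base axis. Payload 14.6 kg.
Tool frame: the origin (TCP) lies midway between the tips of the shut fingers; the grasp point (between the pads) lies 19 mm behind it (grasp_offset is the distance from the TCP to the grasp point, in m); z points along the fingers, y is the line along which they close (so a half turn about z gives the same grasp; the last joint's range is limited). The gripper opens to 94 mm and grips with 3 to 60 N. Pads are 16 mm wide; open, the fingers measure 119 mm over their backs; the gripper's body (75 mm by 177 mm) begins 78 mm behind the grasp point.
Start: joints at [1.245, 0.3, 1.521, -0, 1.321, -0.067], TCP at [0.141, 0.532, 0.205] pointing down, gripper open.
Joint ranges: [-3.03, 3.03], [-0.79, 2.21], [0.23, 2.52], [-1.04, 4.18], [0, 3.07], [-2.55, 2.55]. Speed limits (rad/s): [2.22, 2.22, 2.57, 3.14, 3.14, 3.14].

INTERFACE

Orientations are given as [roll, pitch, yaw] about the fixed x, y, z axes, in that order (R = Rz(yaw) Ry(pitch) Rx(roll)).
In Python, from station import * gives the robot as it stands. The module is installed in compiled form; this text tells all that it offers.
- The arm moves only by the tool send_rows, never from a script. Its argument "rows" is a list of rows, each an object of numbers: "dx", "dy", "dz": the shift along the tool's x, y, z in mm; "roll": the turn about the tool's z in degrees; "jaw": the closure, from -1 (fully open) to 1 (shut). In form: [{"dx": .., "dy": .., "dz": .., "roll": .., "jaw": ..}, ...]. A call has 1 to 12 rows; each row shifts and turns the commanded pose from where the row before left it, along the tool's axes as they then stand; what a row does not reach is not made up. A row lasts 1/12 s, in which the tool goes at most 41.7 mm and 7.16 degrees, less where a joint would pass 70% of its speed; a pose out of reach is approached as far as the arm can. A call is refused whole if a number of a shift passes 41.7 or a number of a turn 7.16, either way. A call with a gripper value outside its range is refused whole. The fingers move at their own pace and stop on an object; "force" is the grip in N (left out, the last holds). Time passes only in rows, so rows that do not move let the fingers close. It gives the time, the measured TCP pose, the force, the opening and the grip force at its end, in the units of the state.
- get_obs(): the state, without advancing time (a new reading comes with each control period).
- camera(name): name is "scene" or "top" or "wrist"; returns a dict with "frame" (420x560x3 uint8, red, green, blue), "z_map" (420x560 float32, m along the optical axis (not along the pixel's ray), 0 where there is no reading), "camera_matrix" (3x3 intrinsics, pixels), "rvec" (rotation vector, rad) and "tvec" (3), from world to camera coordinates, as OpenCV has them. Camera axes: x right, y down, z forward; pixel columns grow to the right and rows downward; lengths in m; the calibration is good to about 2 mm. A picture is of the moment at which its call begins.
- hand_in(): hands the job in; it is judged then, once.
The state is a dict: "time_s": time; "qpos": joint angles; "joint_vel": joint speeds; "tau": joint torques, N m; "ee_pos": TCP position; "eef_rot": TCP orientation; "force": force on the tool from outside, world axes, zero at the start; "moment": the same for the moment, N m; "grip_width": finger opening in m; "grip_force": force on a finger pad.
Only numpy, scipy, OpenCV 4.12 (cv2) and the standard library are available. Lean on these libraries where they do the work, as an engineer would, in place of code of your own. Each camera call takes 0.05 s, during which the arm holds its last target. There are 200 camera calls.

## Working session

There is one attempt and no reset: what is moved stays moved. The work goes in short steps, Python scripts to look and compute and a tool call to move; the robot and the scene stay as the last step left them, time stands still between calls to the robot, and variables do not carry over. Pictures are saved under pics/ and viewed, at most 13 in all, crops included, and the job is handed in when it is done.

Besides the shell and the picture viewer there is one more tool, called after "Request:" as name(argument=value, ...), one argument or row to a line, values as JSON. send_rows: Moves the arm, as the interface text tells. Its arguments: {"type":"object","properties":{"rows":{"type":"array"},"force":{"type":"number"}},"required":["rows"]}

```bash
mkdir -p pics
cat > h.py <<'E'
from station import *
import numpy as np, cv2
def cam(n):
    c=camera(n); c['R']=cv2.Rodrigues(np.array(c['rvec'],float))[0]; c['t']=np.array(c['tvec'],float).reshape(3); return c
def cloud(c):
    K=np.array(c['camera_matrix']); v,u=np.mgrid[:420,:560]; z=c['z_map']
    P=np.stack([(u-K[0,2])/K[0,0]*z,(v-K[1,2])/K[1,1]*z,z],-1)
    W=(P-c['t'])@c['R']; W[z==0]=np.nan; return W
def onz(c,u,v,h):
    K=np.array(c['camera_matrix']); d=c['R'].T@np.array([(u-K[0,2])/K[0,0],(v-K[1,2])/K[1,1],1]); o=-c['R'].T@c['t']
    return o+d*(h-o[2])/d[2]
def save(c,name,s=None):
    f=c['frame'][...,::-1]
    if s: 
        x0,y0,x1,y1=s; f=f[y0:y1,x0:x1]; k=min(800/f.shape[1],600/f.shape[0]); f=cv2.resize(f,None,fx=k,fy=k,interpolation=cv2.INTER_CUBIC); f=f[:600,:800]
    cv2.imwrite('pics/'+name,f)
E
python3 - <<'E'
from h import *
import pickle
o=get_obs(); print({k:np.round(v,3) for k,v in o.items()})
for n in ('top','scene'):
    c=cam(n); pickle.dump(c,open(n+'.pkl','wb')); save(c,n+'0.png',(0,0,560,420)); print(n,-c['R'].T@c['t'])
E
```

```text
{'time_s': np.float64(0.0), 'qpos': array([ 1.245,  0.3  ,  1.522,  0.   ,  1.321, -0.067]), 'joint_vel': array([-0.   ,  0.001, -0.   , -0.   , -0.002,  0.   ]), 'tau': array([-1.0000e-03, -5.3181e+01, -3.5273e+01,  7.1000e-02,  2.4000e-02,
       -0.0000e+00]), 'ee_pos': array([0.141, 0.531, 0.205]), 'eef_rot': array([-3.14 , -0.   ,  2.883]), 'force': array([0.022, 0.374, 0.02 ]), 'moment': array([-0.004,  0.083, -0.038]), 'grip_force': np.float64(0.0), 'grip_width': np.float64(0.094)}
top [0.2865737  0.06678611 1.3169848 ]
scene [0.15093098 0.80168279 0.73068066]
```

View pics/top0.png

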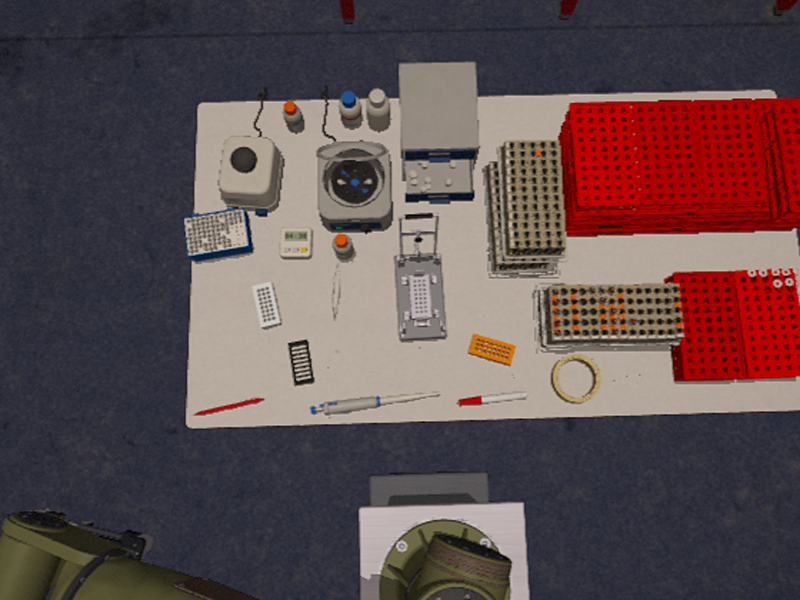

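View pics/scene0.png

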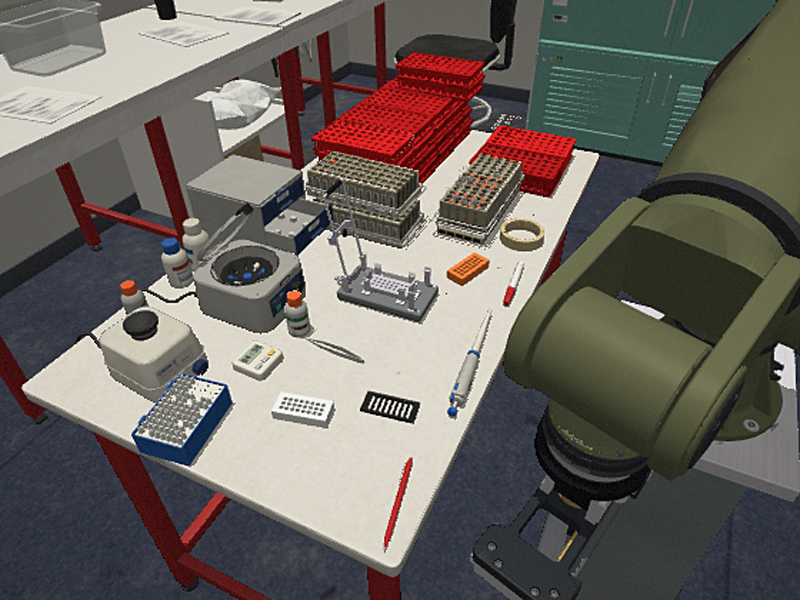

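Top view (800 px wide): gasket at (301,362), white block at (266,305), nest at (421,297) with the bail thrown back to about (419,217). The orange decoy is at (492,349). Next I segment these in the original pixels.

Run:
```python
from h import *
import pickle
c=pickle.load(open('top.pkl','rb')); W=cloud(c); f=c['frame'].astype(int); s=560/800
def rect(mask,box,h,name):
    x0,y0,x1,y1=[int(b*s) for b in box]; m=np.zeros((420,560),np.uint8); m[y0:y1,x0:x1]=mask[y0:y1,x0:x1]
    n,l,st,_=cv2.connectedComponentsWithStats(m); k=1+np.argmax(st[1:,4]); m=l==k
    cnt=cv2.findContours(cv2.morphologyEx(m.astype(np.uint8),cv2.MORPH_CLOSE,np.ones((3,3))),0,1)[0]; cnt=max(cnt,key=len).reshape(-1,2)
    P=np.array([onz(c,u,v,h)[:2] for u,v in cnt]); r=cv2.minAreaRect((P*1000).astype(np.float32))
    print(name,r,'area px',m.sum(),'z',np.nanpercentile(W[m][:,2],[10,50,90]).round(4))
    b=cv2.boxPoints(r);print(np.round(b,1).tolist())
z=W[...,2]
rect((f.sum(2)<200),(275,330,325,395),.005,'gasket')
rect((z>.010)&(z<.03),(240,270,290,335),.018,'block')
rect((z>.014)&(z<.027),(385,240,455,350),.022,'base')
rect((z>.028)&(z<.036),(400,260,440,330),.032,'plate')
rect((z>.15)&(z<.26),(390,205,450,260),.22,'bailtop')
for u,v in [(301,430),(360,300),(350,350)]: print(W[int(v*s),int(u*s)])
cs=pickle.load(open('scene.pkl','rb')); save(cs,'nestscene.png',(210,110,330,230)); save(c,'nesttop.png',(262,140,328,246))
```

```text
gasket ((434.11212158203125, 271.3027038574219), (85.67941284179688, 38.17167663574219), 9.042159080505371) area px 159 z [0.002  0.0055 0.0089]
[[388.79998779296875, 283.3999938964844], [394.79998779296875, 245.6999969482422], [479.3999938964844, 259.20001220703125], [473.3999938964844, 296.8999938964844]]
block ((551.3248901367188, 341.36419677734375), (89.4837417602539, 41.3961181640625), 13.13459587097168) area px 384 z [0.0139 0.0189 0.0224]
[[503.1000061035156, 351.3999938964844], [512.5, 311.0], [599.5999755859375, 331.3999938964844], [590.2000122070312, 371.70001220703125]]
base ((571.6351928710938, 30.53745460510254), (199.45114135742188, 95.69728088378906), 1.9926130771636963) area px 1252 z [0.0193 0.0229 0.0258]
[[470.29998779296875, 74.9000015258789], [473.6000061035156, -20.700000762939453], [673.0, -13.800000190734863], [669.5999755859375, 81.80000305175781]]
plate ((558.132080078125, 32.3056640625), (91.86865997314453, 59.88631820678711), 1.4857984781265259) area px 326 z [0.0294 0.0326 0.0351]
[[511.3999938964844, 61.0], [513.0, 1.2000000476837158], [604.7999877929688, 3.5999999046325684], [603.2999877929688, 63.400001525878906]]
bailtop ((646.670654296875, 33.54190444946289), (40.15439987182617, 69.45033264160156), 0.990040123462677) area px 138 z [0.1718 0.2212 0.2245]
[[626.0, 67.9000015258789], [627.2000122070312, -1.5], [667.2999877929688, -0.800000011920929], [666.0999755859375, 68.5999984741211]]
[ 0.30731253  0.39801475 -0.79628672]
[0.55806162 0.1538226  0.00302999]
[0.45807183 0.17519087 0.00517903]
```

View pics/nesttop.png

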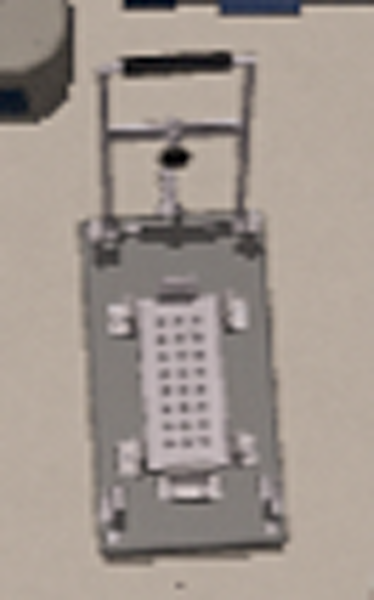

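Enlarged top crop: base front edge from (103,545) to (284,540), rear edge from (80,222) to (265,215). Plate corners are about (150,468), (228,462), (140,300), (215,295), and the bail grip is at (178,63).

```bash
cat >> h.py <<'E'
def go(x,y,z,yawdeg,pr=True):
    "tool-frame total shift (mm), roll(deg) to reach target; turning done after/before: both given"
    o=get_obs(); p=np.array(o['ee_pos']); r,pi_,yw=o['eef_rot']; R=cv2.Rodrigues(np.array([0,0,yw]))[0]@cv2.Rodrigues(np.array([0,pi_,0]))[0]@cv2.Rodrigues(np.array([r,0,0]))[0]
    d=(np.array([x,y,z])-p)*1000; a=np.radians(yawdeg); Rn=np.array([[np.cos(a),np.sin(a),0],[np.sin(a),-np.cos(a),0],[0,0,-1]])
    roll=-(yawdeg-np.degrees(yw)); roll=(roll+90)%180-90
    print('t',round(float(o['time_s']),2),'now',p.round(4),np.degrees(yw).round(2),'shift old axes',(R.T@d).round(1),'roll',round(roll,2))
    k=1 if abs(((yawdeg-np.degrees(yw))+180)%360-180)<90 else -1
    n=Rn.T@d; n[:2]*=k; print(' shift new axes',n.round(1),'F',np.round(o['force'],1),'w',round(float(o['grip_width']),4),'gf',round(float(o['grip_force']),1))
E
python3 - <<'E'
from h import *
import pickle
c=pickle.load(open('top.pkl','rb')); k=600/106
q=lambda u,v,h:onz(c,262+u/k-.5,140+v/k-.5,h)[:2].round(4)
B=[q(103,545,.022),q(284,540,.022),q(265,215,.022),q(80,222,.022)]; print('base',B,np.mean(B,0))
P=[q(150,468,.032),q(228,462,.032),q(215,295,.032),q(140,300,.032)]; print('plate',P,np.mean(P,0))
W=cloud(c)
print('grip',W[140+int(63/k),262+int(178/k)], W[140+int(62/k),262+int(200/k)])
z=W[...,2]; m=(W[...,0]>.66)&(W[...,0]<.80)&(W[...,1]>-.08)&(W[...,1]<.14)
for y0 in np.arange(-.08,.14,.03):
    print(round(y0,2),[float(np.round(np.nanmax(np.where((abs(W[...,0]-x)<.012)&(abs(W[...,1]-y0)<.015),z,np.nan)),2)) for x in np.arange(.62,.86,.024)])
go(.434,.2713,.15,189.1)
E
```

```text
base [array([0.4767, 0.0716]), array([ 0.4767, -0.0199]), array([ 0.647 , -0.0168]), array([0.6458, 0.0792])] [0.56155  0.028525]
plate [array([0.5137, 0.0469]), array([0.5157, 0.0074]), array([0.6026, 0.011 ]), array([0.601 , 0.0494])] [0.55825  0.028675]
grip [0.66035638 0.03204018 0.2243197 ] [0.66358672 0.02183022 0.22181108]
-0.08 [0.01, 0.01, 0.01, 0.01, 0.01, 0.11, 0.1, 0.1, 0.17, 0.17]
-0.05 [0.01, 0.01, 0.01, 0.01, 0.01, 0.11, 0.07, 0.07, 0.17, 0.17]
-0.02 [0.06, 0.06, 0.01, 0.01, 0.01, 0.11, 0.07, 0.08, 0.17, 0.17]
0.01 [0.06, 0.2, 0.23, 0.01, 0.01, 0.11, 0.08, 0.08, 0.17, 0.17]
0.04 [0.03, 0.14, 0.23, 0.01, 0.01, 0.11, 0.1, 0.1, 0.16, 0.17]
0.07 [0.08, 0.22, 0.23, 0.01, 0.09, 0.09, 0.09, 0.09, 0.17, 0.16]
0.1 [0.01, 0.01, 0.01, 0.08, 0.1, 0.1, 0.1, 0.2, 0.18, 0.15]
0.13 [0.01, 0.01, 0.01, 0.09, 0.1, 0.1, 0.22, 0.21, 0.08, 0.12]
t 0.1 now [0.1407 0.5315 0.2049] 165.17 shift old axes [-350.1 -176.4   55.1] roll -23.93
 shift new axes [-248.5 -303.3   54.9] F [-0.5  0.9  0.2] w 0.0941 gf 0.0
```

Request:
send_rows(
  rows=[
    {"roll": -6},
    {"roll": -6},
    {"roll": -6},
    {"roll": -6},
    {"dx": -31, "dy": -38, "dz": 7},
    {"dx": -31, "dy": -38, "dz": 7},
    {"dx": -31, "dy": -38, "dz": 7},
    {"dx": -31, "dy": -38, "dz": 7},
    {"dx": -31, "dy": -38, "dz": 7},
    {"dx": -31, "dy": -38, "dz": 7},
    {"dx": -31, "dy": -38, "dz": 7},
    {"dx": -31, "dy": -37, "dz": 6},
  ],
)

```text
invalid input at $.rows[0]: expected keys dx, dy, dz, roll, jaw
```

Run:
```python
from h import *
go(.434,.2713,.15,189.1)
import pickle
c=cam('wrist'); pickle.dump(c,open('w1.pkl','wb')); save(c,'w1.png',(0,0,560,420)); print(-c['R'].T@c['t'])
```

```text
t 0.1 now [0.1407 0.5315 0.2049] 165.17 shift old axes [-350.1 -176.4   55.1] roll -23.93
 shift new axes [-248.5 -303.3   54.9] F [-0.5  0.9  0.2] w 0.0941 gf 0.0
[0.07548104 0.54897905 0.38324151]
```

View pics/w1.png

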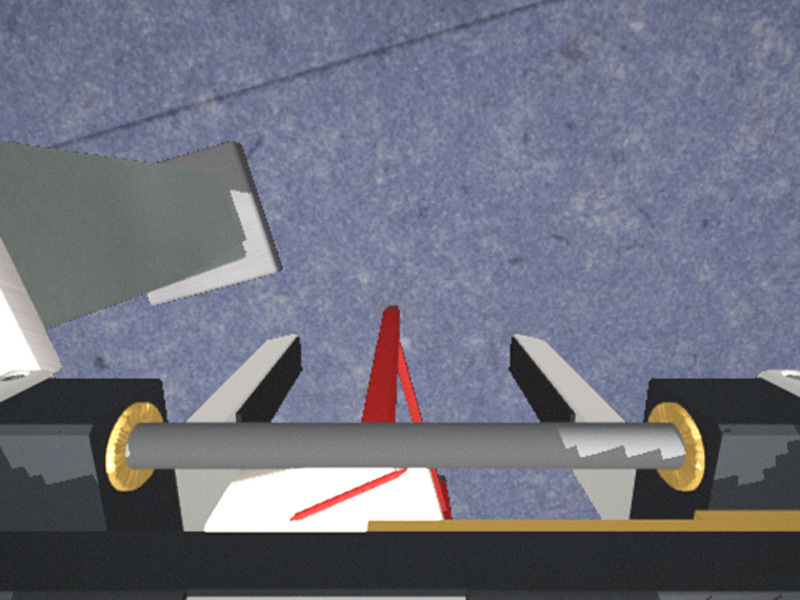

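The rows need every key, so the arm has not moved. The wrist view shows floor, with the fingers near the bottom at (280,380) and (530,380). The camera sits on the tool +x side.

Request:
send_rows(
  rows=[
    {"dx": 0, "dy": 0, "dz": 0, "roll": -6, "jaw": -1},
    {"dx": 0, "dy": 0, "dz": 0, "roll": -6, "jaw": -1},
    {"dx": 0, "dy": 0, "dz": 0, "roll": -6, "jaw": -1},
    {"dx": 0, "dy": 0, "dz": 0, "roll": -6, "jaw": -1},
    {"dx": -31, "dy": -38, "dz": 7, "roll": 0, "jaw": -1},
    {"dx": -31, "dy": -38, "dz": 7, "roll": 0, "jaw": -1},
    {"dx": -31, "dy": -38, "dz": 7, "roll": 0, "jaw": -1},
    {"dx": -31, "dy": -38, "dz": 7, "roll": 0, "jaw": -1},
    {"dx": -31, "dy": -38, "dz": 7, "roll": 0, "jaw": -1},
    {"dx": -31, "dy": -38, "dz": 7, "roll": 0, "jaw": -1},
    {"dx": -31, "dy": -38, "dz": 7, "roll": 0, "jaw": -1},
    {"dx": -31, "dy": -37, "dz": 6, "roll": 0, "jaw": -1},
  ],
)

```text
time_s: 1.15
ee_pos: [0.3889, 0.3111, 0.1587]
eef_rot: [-3.142, -0.0, -2.981]
force: [-0.6, 1.4, 0.5]
grip_width: 0.094
grip_force: 0.0
```

Run:
```python
from h import *
go(.434,.2713,.06,189.1)
import pickle
c=cam('wrist'); pickle.dump(c,open('w2.pkl','wb')); save(c,'w2.png',(0,0,560,420)); print(-c['R'].T@c['t'])
c=pickle.load(open('top.pkl','rb')); f=c['frame'][225:280,190:235,::-1]; f2=c['frame'][190:235,170:205,::-1]
```

```text
t 1.15 now [0.3889 0.3111 0.1587] -170.82 shift old axes [-38.2 -46.5  98.7] roll 0.08
 shift new axes [-38.2 -46.4  98.7] F [-0.6  1.4  0.5] w 0.094 gf 0.0
[0.32229599 0.3005014  0.33704264]
```

View pics/w2.png

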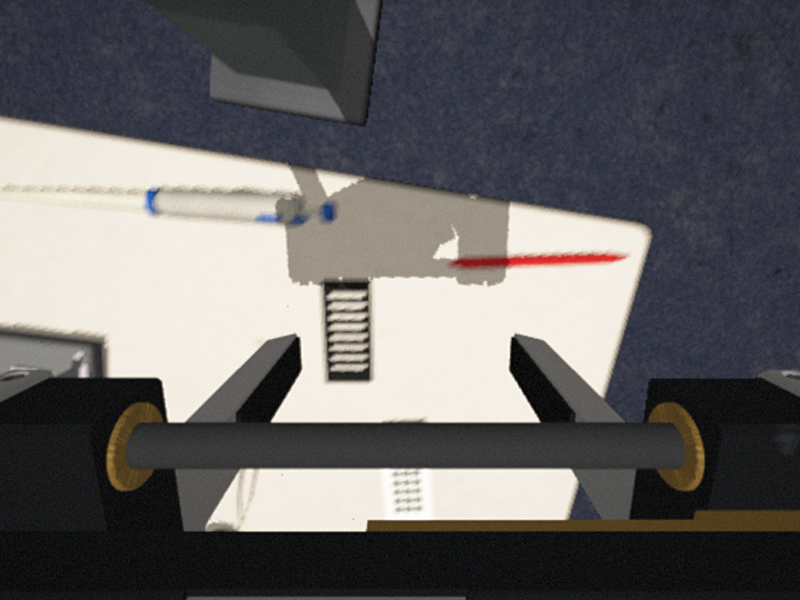

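Gasket in the wrist view: corners (325,281), (371,281), (372,380), (326,380), lined up with the fingers. I measure it here independently of the top camera.

Run:
```python
from h import *
import pickle
c=pickle.load(open('w2.pkl','rb'))
P=np.array([onz(c,u*.7-.15,v*.7-.15,.005)[:2] for u,v in [(325,281),(371,281),(372,380),(326,380)]]);print(P.round(4).tolist(),P.mean(0))
f=c['frame'].astype(int); m=np.zeros((420,560),np.uint8); m[190:275,220:268]=(f.sum(2)<150)[190:275,220:268]
cnt=np.vstack(cv2.findContours(m,0,1)[0]).reshape(-1,2); Q=np.array([onz(c,u,v,.005)[:2] for u,v in cnt]); print(cv2.minAreaRect((Q*1000).astype(np.float32)))
go(.434,.2713,.06,189.1)
```

```text
[[0.3954, 0.2474], [0.3895, 0.2837], [0.4739, 0.2966], [0.4801, 0.2581]] [0.43470873 0.27145535]
((435.16448974609375, 270.3971252441406), (82.59366607666016, 33.79126739501953), 9.240775108337402)
t 1.2 now [0.393  0.3071 0.1578] -171.03 shift old axes [-34.9 -41.6  97.8] roll -0.13
 shift new axes [-34.8 -41.8  97.8] F [ 2.2 -2.8 -0.9] w 0.0942 gf 0.0
```

Request:
send_rows(
  rows=[
    {"dx": 0, "dy": 0, "dz": 0, "roll": 0, "jaw": -1},
    {"dx": 0, "dy": 0, "dz": 0, "roll": 0, "jaw": -1},
    {"dx": 0, "dy": 0, "dz": 0, "roll": 0, "jaw": -1},
  ],
)

```text
time_s: 1.45
ee_pos: [0.3873, 0.3135, 0.1592]
eef_rot: [3.141, -0.0, -2.981]
force: [-0.3, -0.3, 0.4]
grip_width: 0.0941
grip_force: 0.0
```

Run:
```python
from h import *
go(.4345,.2713,.002,189.1)
```

```text
t 1.45 now [0.3873 0.3135 0.1592] -170.78 shift old axes [-39.9 -49.2 157.2] roll 0.12
 shift new axes [-40.  -49.1 157.2] F [-0.3 -0.3  0.4] w 0.0941 gf 0.0
```

Request:
send_rows(
  rows=[
    {"dx": -20, "dy": -24.5, "dz": 20, "roll": 0.1, "jaw": -1},
    {"dx": -20, "dy": -24.5, "dz": 20, "roll": 0, "jaw": -1},
    {"dx": 0, "dy": 0, "dz": 25, "roll": 0, "jaw": -1},
    {"dx": 0, "dy": 0, "dz": 25, "roll": 0, "jaw": -1},
    {"dx": 0, "dy": 0, "dz": 25, "roll": 0, "jaw": -0.8},
    {"dx": 0, "dy": 0, "dz": 20, "roll": 0, "jaw": -0.6},
    {"dx": 0, "dy": 0, "dz": 10, "roll": 0, "jaw": -0.4},
    {"dx": 0, "dy": 0, "dz": 0, "roll": 0, "jaw": -0.4},
    {"dx": 0, "dy": 0, "dz": 0, "roll": 0, "jaw": -0.4},
  ],
)

```text
time_s: 2.2
ee_pos: [0.4349, 0.2716, 0.0147]
eef_rot: [3.142, 0.0, -2.982]
force: [1.2, 0.6, 0.3]
grip_width: 0.0666
grip_force: 0.0
```

Run:
```python
from h import *
go(.4345,.2713,.0015,189.1)
```

```text
t 2.2 now [0.4349 0.2716 0.0147] -170.86 shift old axes [ 0.5 -0.2 13.2] roll 0.04
 shift new axes [ 0.5 -0.2 13.2] F [1.2 0.6 0.3] w 0.0666 gf 0.0
```

Request:
send_rows(
  rows=[
    {"dx": 0.4, "dy": -0.2, "dz": 6.5, "roll": 0, "jaw": -0.4},
    {"dx": 0, "dy": 0, "dz": 6.5, "roll": 0, "jaw": -0.4},
    {"dx": 0, "dy": 0, "dz": 0, "roll": 0, "jaw": -0.2},
    {"dx": 0, "dy": 0, "dz": 0, "roll": 0, "jaw": 0},
    {"dx": 0, "dy": 0, "dz": 0, "roll": 0, "jaw": 0.3},
    {"dx": 0, "dy": 0, "dz": 0, "roll": 0, "jaw": 0.6},
    {"dx": 0, "dy": 0, "dz": 0, "roll": 0, "jaw": 0.6},
    {"dx": 0, "dy": 0, "dz": 0, "roll": 0, "jaw": 0.6},
    {"dx": 0, "dy": 0, "dz": 0, "roll": 0, "jaw": 0.6},
    {"dx": 0, "dy": 0, "dz": 0, "roll": 0, "jaw": 0.6},
  ],
  force=12,
)

```text
time_s: 3.03
ee_pos: [0.435, 0.2706, 0.0014]
eef_rot: [3.141, 0.0, -2.983]
force: [-0.7, -0.3, 4.2]
grip_width: 0.04
grip_force: 12.0
```

Run:
```python
from h import *
go(.4345,.2713,.12,189.1)
```

```text
t 3.03 now [0.435  0.2706 0.0014] -170.93 shift old axes [   0.3    0.8 -118.6] roll -0.03
 shift new axes [   0.3    0.8 -118.6] F [-0.7 -0.3  4.2] w 0.04 gf 12.0
```

Request:
send_rows(
  rows=[
    {"dx": 0, "dy": 0, "dz": -5, "roll": 0, "jaw": 0.6},
    {"dx": 0, "dy": 0, "dz": -20, "roll": 0, "jaw": 0.6},
    {"dx": 0, "dy": 0, "dz": -30, "roll": 0, "jaw": 0.6},
    {"dx": 0, "dy": 0, "dz": -30, "roll": 0, "jaw": 0.6},
    {"dx": 0, "dy": 0, "dz": -30, "roll": 3.6, "jaw": 0.6},
    {"dx": 0, "dy": 0, "dz": 0, "roll": 3.6, "jaw": 0.6},
    {"dx": 0, "dy": 0, "dz": 0, "roll": 0, "jaw": 0.6},
  ],
)

```text
time_s: 3.62
ee_pos: [0.4353, 0.2708, 0.1178]
eef_rot: [3.14, 0.003, -3.112]
force: [0.0, 0.3, -0.2]
grip_width: 0.0398
grip_force: 12.0
```

Run:
```python
from h import *
go(.558,.0285,.10,181.8)
```

```text
t 3.62 now [0.4353 0.2708 0.1178] -178.3 shift old axes [-115.4 -245.9   17.8] roll -0.1
 shift new axes [-115.  -246.1   17.8] F [ 0.   0.3 -0.2] w 0.0398 gf 12.0
```

Request:
send_rows(
  rows=[
    {"dx": -6, "dy": -12, "dz": 0, "roll": 0, "jaw": 0.6},
    {"dx": -12, "dy": -26, "dz": 0, "roll": 0, "jaw": 0.6},
    {"dx": -12, "dy": -26, "dz": 0, "roll": 0, "jaw": 0.6},
    {"dx": -12, "dy": -26, "dz": 0, "roll": 0, "jaw": 0.6},
    {"dx": -12, "dy": -26, "dz": 0, "roll": 0, "jaw": 0.6},
    {"dx": -12, "dy": -26, "dz": 0, "roll": 0, "jaw": 0.6},
    {"dx": -12, "dy": -26, "dz": 0, "roll": 0, "jaw": 0.6},
    {"dx": -12, "dy": -26, "dz": 6, "roll": 0, "jaw": 0.6},
    {"dx": -12, "dy": -26, "dz": 6, "roll": 0, "jaw": 0.6},
    {"dx": -12, "dy": -26, "dz": 6, "roll": 0, "jaw": 0.6},
    {"dx": 0, "dy": 0, "dz": 0, "roll": 0, "jaw": 0.6},
    {"dx": 0, "dy": 0, "dz": 0, "roll": 0, "jaw": 0.6},
  ],
)

```text
time_s: 4.62
ee_pos: [0.5562, 0.0274, 0.0966]
eef_rot: [3.141, -0.003, -3.109]
force: [0.2, 0.3, -0.3]
grip_width: 0.0398
grip_force: 12.0
```

Run:
```python
from h import *
import pickle
go(.558,.0285,.08,181.8)
c=cam('wrist'); pickle.dump(c,open('w3.pkl','wb')); save(c,'w3.png',(140,120,420,330))
```

```text
t 4.62 now [0.5562 0.0274 0.0966] -178.15 shift old axes [-1.9  1.1 16.6] roll 0.05
 shift new axes [-1.8  1.1 16.6] F [ 0.2  0.3 -0.3] w 0.0398 gf 12.0
```

View pics/w3.png

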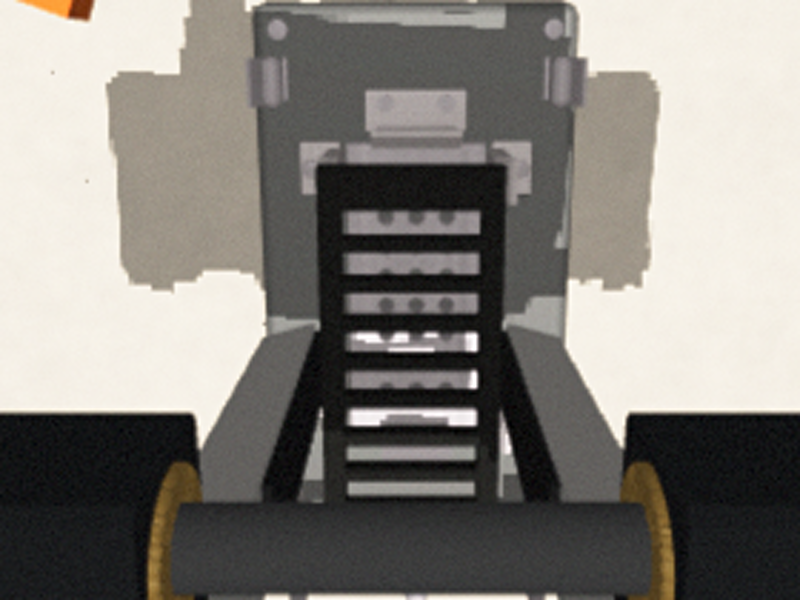

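Gasket front edge runs from (318,166) to (505,166) in the crop. Base front edge is at v≈8 (u 256–577), the end stop spans u 366–465 at v 90–137, and the clips are at (268,80) and (566,80). I compute centres from these.

Run:
```python
from h import *
import pickle
c=pickle.load(open('w3.pkl','rb')); k=800/280
q=lambda u,v,h:onz(c,140+u/k-.3,120+v/k-.3,h)[:2].round(4)
print('gasket front',q(318,166,.1002),q(505,166,.1002))
print('base front',q(256,8,.022),q(577,8,.022),'at v200',q(262,220,.022),q(572,220,.022))
print('clips',q(268,80,.06),q(566,80,.06),'screws',q(277,30,.025),q(554,30,.025))
print('stop',q(366,137,.055),q(465,137,.055),q(366,90,.055),q(465,90,.055), 'guides',q(300,168,.055),q(530,168,.055))
W=cloud(c)
for u,v in [(415,105),(415,130),(415,150),(300,100),(268,80),(566,80)]: print(u,v,W[int(120+v/k),int(140+u/k)].round(4))
go(.558,.0285,.08,181.8)
```

```text
gasket front [0.5116 0.0069] [0.5103 0.0457]
base front [ 0.4766 -0.0195] [0.4736 0.0728] at v200 [ 0.5386 -0.0183] [0.5356 0.0761]
clips [ 0.4956 -0.01  ] [0.4932 0.0643] screws [ 0.4826 -0.0131] [0.48   0.0662]
stop [0.5094 0.0145] [0.5086 0.0401] [0.4975 0.0142] [0.4967 0.0396] guides [ 0.518  -0.0026] [0.5161 0.0575]
415 105 [0.5021 0.0271 0.025 ]
415 130 [0.5088 0.0273 0.0333]
415 150 [0.5148 0.0275 0.0304]
300 100 [ 0.5025 -0.0067  0.0214]
268 80 [ 0.4959 -0.0106  0.0586]
566 80 [0.4935 0.0647 0.0587]
t 4.67 now [0.5561 0.0283 0.0971] -178.09 shift old axes [-1.9  0.1 17.1] roll 0.11
 shift new axes [-1.9  0.1 17.1] F [-0.3  1.1 -0.5] w 0.0397 gf 12.0
```

Request:
send_rows(
  rows=[
    {"dx": -1.9, "dy": 0.9, "dz": 10, "roll": 0, "jaw": 0.6},
    {"dx": 0, "dy": 0, "dz": 15, "roll": 0, "jaw": 0.6},
    {"dx": 0, "dy": 0, "dz": 10, "roll": 0, "jaw": 0.6},
    {"dx": 0, "dy": 0, "dz": 0, "roll": 0, "jaw": 0.6},
    {"dx": 0, "dy": 0, "dz": 0, "roll": 0, "jaw": 0.6},
    {"dx": 0, "dy": 0, "dz": 0, "roll": 0, "jaw": 0.6},
  ],
)

```text
time_s: 5.17
ee_pos: [0.5588, 0.0297, 0.0635]
eef_rot: [-3.142, 0.0, -3.108]
force: [-0.1, 0.2, -0.4]
grip_width: 0.0398
grip_force: 12.0
```

Run:
```python
from h import *
go(.558,.0292,.0345,181.85)
```

```text
t 5.17 now [0.5588 0.0297 0.0635] -178.09 shift old axes [ 0.8 -0.5 29. ] roll 0.06
 shift new axes [ 0.8 -0.5 29. ] F [-0.1  0.2 -0.4] w 0.0398 gf 12.0
```

Request:
send_rows(
  rows=[
    {"dx": 0.6, "dy": -0.3, "dz": 4, "roll": 0, "jaw": 0.6},
    {"dx": 0, "dy": 0, "dz": 4, "roll": 0, "jaw": 0.6},
    {"dx": 0, "dy": 0, "dz": 4, "roll": 0, "jaw": 0.6},
    {"dx": 0, "dy": 0, "dz": 0, "roll": 0, "jaw": 0.6},
  ],
)

```text
time_s: 5.5
ee_pos: [0.5576, 0.029, 0.0503]
eef_rot: [3.142, -0.001, -3.109]
force: [-1.0, -0.8, 0.1]
grip_width: 0.0401
grip_force: 12.0
```

Request:
send_rows(
  rows=[
    {"dx": 0, "dy": 0, "dz": 3, "roll": 0, "jaw": 0.6},
    {"dx": 0, "dy": 0, "dz": 3, "roll": 0, "jaw": 0.6},
    {"dx": 0, "dy": 0, "dz": 2, "roll": 0, "jaw": 0.6},
    {"dx": 0, "dy": 0, "dz": 0, "roll": 0, "jaw": 0.6},
  ],
)

```text
time_s: 5.83
ee_pos: [0.5579, 0.029, 0.0426]
eef_rot: [3.142, -0.0, -3.109]
force: [-0.5, 0.8, 1.7]
grip_width: 0.0399
grip_force: 12.0
```

Request:
send_rows(
  rows=[
    {"dx": 0, "dy": 0, "dz": 3, "roll": 0, "jaw": 0.6},
    {"dx": 0, "dy": 0, "dz": 3, "roll": 0, "jaw": 0.6},
    {"dx": 0, "dy": 0, "dz": 2.2, "roll": 0, "jaw": 0.6},
    {"dx": 0, "dy": 0, "dz": 0, "roll": 0, "jaw": 0.6},
    {"dx": 0, "dy": 0, "dz": 0, "roll": 0, "jaw": 0.6},
  ],
)

```text
time_s: 6.25
ee_pos: [0.5582, 0.0291, 0.0347]
eef_rot: [3.142, 0.0, -3.109]
force: [2.5, 0.2, 0.0]
grip_width: 0.0395
grip_force: 12.0
```

Request:
send_rows(
  rows=[
    {"dx": 0, "dy": 0, "dz": 1, "roll": 0, "jaw": 0.6},
    {"dx": 0, "dy": 0, "dz": 0, "roll": 0, "jaw": 0.6},
    {"dx": 0, "dy": 0, "dz": 0, "roll": 0, "jaw": 0.6},
  ],
)

```text
time_s: 6.5
ee_pos: [0.5581, 0.029, 0.0339]
eef_rot: [-3.142, 0.0, -3.109]
force: [2.4, -1.0, 1.0]
grip_width: 0.04
grip_force: 12.0
```

Request:
send_rows(
  rows=[
    {"dx": 0, "dy": 0, "dz": 0, "roll": 0, "jaw": 0.0},
    {"dx": 0, "dy": 0, "dz": 0, "roll": 0, "jaw": -0.1},
    {"dx": 0, "dy": 0, "dz": 0, "roll": 0, "jaw": -0.2},
    {"dx": 0, "dy": 0, "dz": 0, "roll": 0, "jaw": -0.2},
    {"dx": 0, "dy": 0, "dz": -10, "roll": 0, "jaw": -0.2},
    {"dx": 0, "dy": 0, "dz": -15, "roll": 0, "jaw": 0},
    {"dx": 0, "dy": 0, "dz": -10, "roll": 0, "jaw": 0.6},
    {"dx": 0, "dy": 0, "dz": 0, "roll": 0, "jaw": 1},
    {"dx": 0, "dy": 0, "dz": 0, "roll": 0, "jaw": 1},
    {"dx": 0, "dy": 0, "dz": 0, "roll": 0, "jaw": 1},
    {"dx": 0, "dy": 0, "dz": 0, "roll": 0, "jaw": 1},
    {"dx": 0, "dy": 0, "dz": 0, "roll": 0, "jaw": 1},
  ],
)

```text
time_s: 7.5
ee_pos: [0.5577, 0.029, 0.0683]
eef_rot: [3.142, -0.001, -3.109]
force: [0.1, 0.6, 0.4]
grip_width: 0.0129
grip_force: 0.0
```

Run:
```python
from h import *
import pickle
go(.558,.0292,.040,181.85)
c=cam('wrist'); pickle.dump(c,open('w4.pkl','wb')); save(c,'w4.png',(140,120,420,330))
```

```text
t 7.5 now [0.5577 0.029  0.0683] -178.13 shift old axes [-0.3  0.2 28.3] roll 0.02
 shift new axes [-0.3  0.2 28.3] F [0.1 0.6 0.4] w 0.0129 gf 0.0
```

View pics/w4.png

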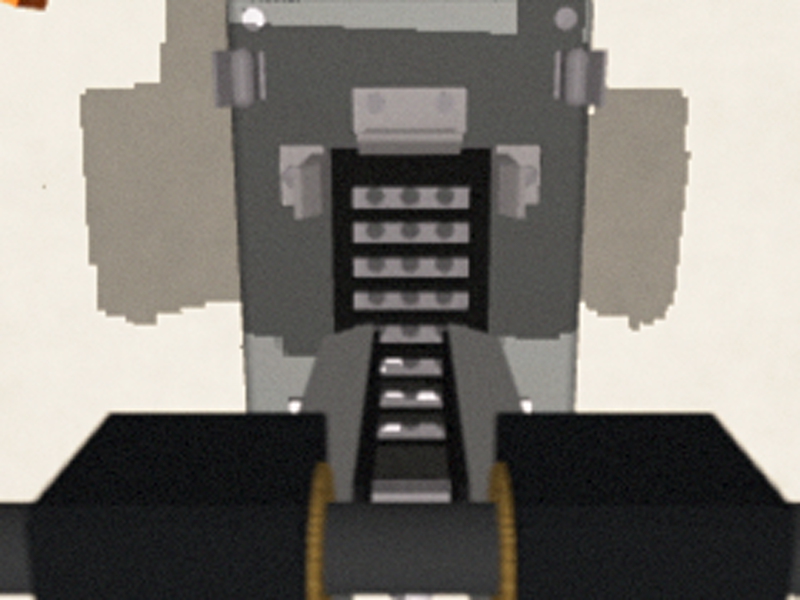

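The gasket lies centred between the guides (front edge at v≈150) and against the end stop. The fingers are nearly shut, so I press at the middle.

Request:
send_rows(
  rows=[
    {"dx": 0, "dy": 0, "dz": 10, "roll": 0, "jaw": 1},
    {"dx": 0, "dy": 0, "dz": 10, "roll": 0, "jaw": 1},
    {"dx": 0, "dy": 0, "dz": 6, "roll": 0, "jaw": 1},
    {"dx": 0, "dy": 0, "dz": 2, "roll": 0, "jaw": 1},
    {"dx": 0, "dy": 0, "dz": 2, "roll": 0, "jaw": 1},
    {"dx": 0, "dy": 0, "dz": 0, "roll": 0, "jaw": 1},
  ],
)

```text
time_s: 8.05
ee_pos: [0.5579, 0.029, 0.0384]
eef_rot: [3.142, -0.001, -3.109]
force: [-1.1, -0.6, -0.6]
grip_width: 0.0005
grip_force: 0.0
```

Request:
send_rows(
  rows=[
    {"dx": 0, "dy": 0, "dz": 1, "roll": 0, "jaw": 1},
    {"dx": 0, "dy": 0, "dz": 0, "roll": 0, "jaw": 1},
  ],
)

```text
time_s: 8.22
ee_pos: [0.5582, 0.029, 0.0381]
eef_rot: [-3.142, 0.0, -3.109]
force: [-0.0, 0.3, -0.2]
grip_width: 0.0002
grip_force: 0.0
```

Request:
send_rows(
  rows=[
    {"dx": 0, "dy": 0, "dz": 0.7, "roll": 0, "jaw": 1},
    {"dx": 0, "dy": 0, "dz": 0, "roll": 0, "jaw": 1},
  ],
)

```text
time_s: 8.38
ee_pos: [0.5582, 0.029, 0.0374]
eef_rot: [-3.142, 0.001, -3.109]
force: [-0.8, -0.2, 0.7]
grip_width: 0.0003
grip_force: 0.2
```

Request:
send_rows(
  rows=[
    {"dx": 0, "dy": 0, "dz": 0.7, "roll": 0, "jaw": 1},
    {"dx": 0, "dy": 0, "dz": 0, "roll": 0, "jaw": 1},
  ],
)

```text
time_s: 8.55
ee_pos: [0.5583, 0.029, 0.0373]
eef_rot: [-3.142, 0.001, -3.109]
force: [-2.1, 0.2, 8.3]
grip_width: 0.0002
grip_force: 4.0
```

Request:
send_rows(
  rows=[
    {"dx": 0, "dy": 0, "dz": 0.6, "roll": 0, "jaw": 1},
    {"dx": 0, "dy": 0, "dz": 0, "roll": 0, "jaw": 1},
  ],
)

```text
time_s: 8.72
ee_pos: [0.5583, 0.0291, 0.0372]
eef_rot: [-3.142, 0.001, -3.109]
force: [-5.4, -0.3, 14.6]
grip_width: 0.0005
grip_force: 7.4
```

Request:
send_rows(
  rows=[
    {"dx": 0, "dy": 0, "dz": 0.6, "roll": 0, "jaw": 1},
    {"dx": 0, "dy": 0, "dz": 0, "roll": 0, "jaw": 1},
  ],
)

```text
time_s: 8.88
ee_pos: [0.5584, 0.0291, 0.0372]
eef_rot: [-3.141, 0.001, -3.109]
force: [-9.0, -0.5, 21.9]
grip_width: 0.0006
grip_force: 10.7
```

Request:
send_rows(
  rows=[
    {"dx": 0, "dy": 0, "dz": -5, "roll": 0, "jaw": 1},
    {"dx": 0, "dy": 0, "dz": -25, "roll": 0, "jaw": 1},
    {"dx": 0, "dy": 0, "dz": -35, "roll": 0, "jaw": 1},
    {"dx": 0, "dy": 0, "dz": -35, "roll": 0, "jaw": 0},
    {"dx": 0, "dy": 0, "dz": -20, "roll": -5.6, "jaw": -0.5},
    {"dx": 0, "dy": 0, "dz": 0, "roll": -5.6, "jaw": -1},
    {"dx": 0, "dy": 0, "dz": 0, "roll": 0, "jaw": -1},
    {"dx": 0, "dy": 0, "dz": 0, "roll": 0, "jaw": -1},
  ],
)

```text
time_s: 9.55
ee_pos: [0.5578, 0.029, 0.1549]
eef_rot: [3.141, -0.001, -2.916]
force: [-0.4, -0.1, 0.4]
grip_width: 0.031
grip_force: 0.0
```

Run:
```python
from h import *
go(.551,.3414,.15,193.1)
```

```text
t 9.55 now [0.5578 0.029  0.1549] -167.1 shift old axes [-63.2 306.    4.9] roll -0.2
 shift new axes [-64.2 305.8   4.9] F [-0.4 -0.1  0.4] w 0.031 gf 0.0
```

Request:
send_rows(
  rows=[
    {"dx": -3, "dy": 15, "dz": 0, "roll": -0.2, "jaw": -1},
    {"dx": -6, "dy": 29, "dz": 0, "roll": 0, "jaw": -1},
    {"dx": -6, "dy": 29, "dz": 0, "roll": 0, "jaw": -1},
    {"dx": -6, "dy": 29, "dz": 0, "roll": 0, "jaw": -1},
    {"dx": -6, "dy": 29, "dz": 0, "roll": 0, "jaw": -1},
    {"dx": -6, "dy": 29, "dz": 0, "roll": 0, "jaw": -1},
    {"dx": -6, "dy": 29, "dz": 0, "roll": 0, "jaw": -1},
    {"dx": -6, "dy": 29, "dz": 0, "roll": 0, "jaw": -1},
    {"dx": -6, "dy": 29, "dz": 0, "roll": 0, "jaw": -1},
    {"dx": -7, "dy": 29, "dz": 0, "roll": 0, "jaw": -1},
    {"dx": -6, "dy": 29, "dz": 5, "roll": 0, "jaw": -1},
    {"dx": 0, "dy": 0, "dz": 0, "roll": 0, "jaw": -1},
  ],
)

```text
time_s: 10.55
ee_pos: [0.5487, 0.3446, 0.1478]
eef_rot: [-3.142, -0.003, -2.91]
force: [-1.5, -0.5, 0.1]
grip_width: 0.094
grip_force: 0.0
```

Run:
```python
from h import *
import pickle
c=cam('wrist'); pickle.dump(c,open('w5.pkl','wb')); save(c,'w5.png',(140,120,420,330))
go(.551,.3414,.04,193.1)
```

```text
t 10.6 now [0.5491 0.3424 0.1481] -166.75 shift old axes [ -1.9  -1.4 108.1] roll 0.15
 shift new axes [ -1.6  -1.4 108.1] F [ 0.7 -1.2 -0.1] w 0.0937 gf 0.0
```

View pics/w5.png

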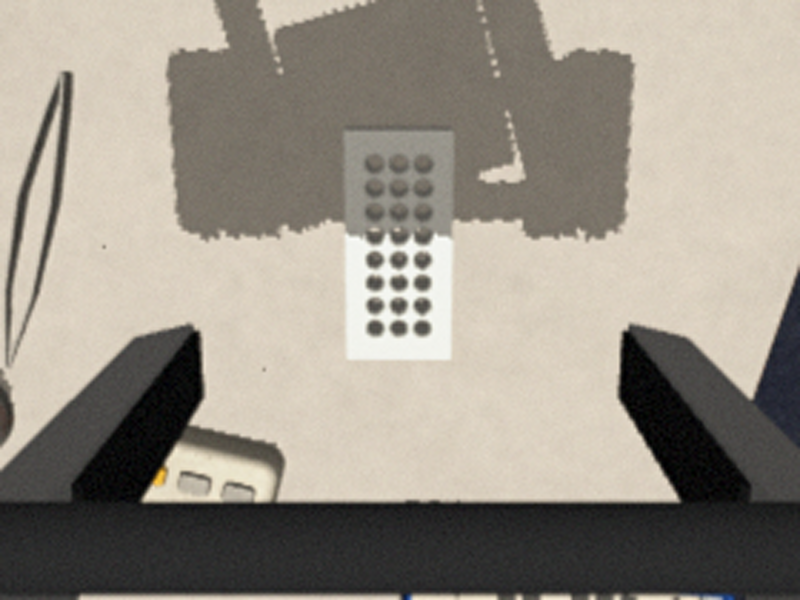

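Block corners in the crop: (345,130), (453,130), (451,359), (347,359), aligned with the fingers. The timer and forceps are clear of them.

Run:
```python
from h import *
import pickle
c=pickle.load(open('w5.pkl','rb')); k=800/280
P=np.array([onz(c,140+u/k-.3,120+v/k-.3,.018)[:2] for u,v in [(345,130),(453,130),(451,359),(347,359)]]); print(P.round(4).tolist(),P.mean(0)); e=P[2]+P[3]-P[0]-P[1]; print(np.degrees(np.arctan2(e[1],e[0])))
g=P.mean(0); go(g[0],g[1],.004,193.1)
```

```text
[[0.5135, 0.3121], [0.5045, 0.3502], [0.5899, 0.3705], [0.5991, 0.3314]] [0.55177918 0.34106279]
13.073625325930092
t 10.6 now [0.5491 0.3424 0.1481] -166.75 shift old axes [ -2.7  -1.9 144.1] roll 0.15
 shift new axes [ -2.3  -1.9 144.1] F [ 0.7 -1.2 -0.1] w 0.0937 gf 0.0
```

Request:
send_rows(
  rows=[
    {"dx": -2.4, "dy": -1.5, "dz": 20, "roll": 0.1, "jaw": -1},
    {"dx": 0, "dy": 0, "dz": 30, "roll": 0, "jaw": -0.8},
    {"dx": 0, "dy": 0, "dz": 30, "roll": 0, "jaw": -0.6},
    {"dx": 0, "dy": 0, "dz": 20, "roll": 0, "jaw": -0.4},
    {"dx": 0, "dy": 0, "dz": 10, "roll": 0, "jaw": -0.4},
    {"dx": 0, "dy": 0, "dz": 0, "roll": 0, "jaw": -0.4},
    {"dx": 0, "dy": 0, "dz": 0, "roll": 0, "jaw": -0.4},
    {"dx": 0, "dy": 0, "dz": 0, "roll": 0, "jaw": -0.4},
  ],
)

```text
time_s: 11.27
ee_pos: [0.5538, 0.3398, 0.0419]
eef_rot: [3.141, 0.002, -2.913]
force: [-0.2, -1.1, -0.1]
grip_width: 0.0661
grip_force: 0.0
```

Run:
```python
from h import *
go(.5517,.3411,.004,193.1)
```

```text
t 11.27 now [0.5538 0.3398 0.0419] -166.88 shift old axes [ 1.8  1.8 37.9] roll 0.02
 shift new axes [ 1.8  1.8 37.9] F [-0.2 -1.1 -0.1] w 0.0661 gf 0.0
```

Request:
send_rows(
  rows=[
    {"dx": 1.8, "dy": 1.8, "dz": 10, "roll": 0, "jaw": -0.4},
    {"dx": 0, "dy": 0, "dz": 14, "roll": 0, "jaw": -0.4},
    {"dx": 0, "dy": 0, "dz": 9, "roll": 0, "jaw": -0.4},
    {"dx": 0, "dy": 0, "dz": 5, "roll": 0, "jaw": -0.4},
    {"dx": 0, "dy": 0, "dz": 0, "roll": 0, "jaw": -0.2},
    {"dx": 0, "dy": 0, "dz": 0, "roll": 0, "jaw": 0},
    {"dx": 0, "dy": 0, "dz": 0, "roll": 0, "jaw": 0.3},
    {"dx": 0, "dy": 0, "dz": 0, "roll": 0, "jaw": 0.6},
    {"dx": 0, "dy": 0, "dz": 0, "roll": 0, "jaw": 0.6},
    {"dx": 0, "dy": 0, "dz": 0, "roll": 0, "jaw": 0.6},
    {"dx": 0, "dy": 0, "dz": 0, "roll": 0, "jaw": 0.6},
  ],
  force=15,
)

```text
time_s: 12.18
ee_pos: [0.5508, 0.341, 0.0023]
eef_rot: [-3.142, -0.0, -2.912]
force: [-0.5, 0.1, -1.3]
grip_width: 0.0398
grip_force: 15.0
```

Request:
send_rows(
  rows=[
    {"dx": 0, "dy": 0, "dz": -5, "roll": 0, "jaw": 0.6},
    {"dx": 0, "dy": 0, "dz": -20, "roll": 0, "jaw": 0.6},
    {"dx": 0, "dy": 0, "dz": -35, "roll": 0, "jaw": 0.6},
    {"dx": 0, "dy": 0, "dz": -35, "roll": 0, "jaw": 0.6},
    {"dx": 0, "dy": 0, "dz": -35, "roll": 5.6, "jaw": 0.6},
    {"dx": 0, "dy": 0, "dz": 0, "roll": 5.6, "jaw": 0.6},
    {"dx": 0, "dy": 0, "dz": 0, "roll": 0, "jaw": 0.6},
    {"dx": 0, "dy": 0, "dz": 0, "roll": 0, "jaw": 0.6},
  ],
)

```text
time_s: 12.85
ee_pos: [0.5505, 0.3408, 0.1319]
eef_rot: [-3.141, -0.001, -3.104]
force: [-0.2, 0.5, -1.3]
grip_width: 0.0399
grip_force: 15.0
```

Run:
```python
from h import *
go(.5577,.029,.12,181.85)
```

```text
t 12.85 now [0.5505 0.3408 0.1319] -177.86 shift old axes [   4.5 -311.9   12. ] roll 0.29
 shift new axes [   2.9 -311.9   11.9] F [-0.2  0.5 -1.3] w 0.0399 gf 15.0
```

Request:
send_rows(
  rows=[
    {"dx": 0, "dy": -15, "dz": 0, "roll": 0.25, "jaw": 0.6},
    {"dx": 0, "dy": -29, "dz": 0, "roll": 0, "jaw": 0.6},
    {"dx": 0, "dy": -29, "dz": 0, "roll": 0, "jaw": 0.6},
    {"dx": 0, "dy": -29, "dz": 0, "roll": 0, "jaw": 0.6},
    {"dx": 0, "dy": -29, "dz": 0, "roll": 0, "jaw": 0.6},
    {"dx": 0, "dy": -29, "dz": 0, "roll": 0, "jaw": 0.6},
    {"dx": 0, "dy": -29, "dz": 0, "roll": 0, "jaw": 0.6},
    {"dx": 0, "dy": -29, "dz": 0, "roll": 0, "jaw": 0.6},
    {"dx": 1, "dy": -29, "dz": 0, "roll": 0, "jaw": 0.6},
    {"dx": 1, "dy": -29, "dz": 0, "roll": 0, "jaw": 0.6},
    {"dx": 1, "dy": -29, "dz": 0, "roll": 0, "jaw": 0.6},
    {"dx": 0, "dy": -7, "dz": 12, "roll": 0, "jaw": 0.6},
  ],
)

```text
time_s: 13.85
ee_pos: [0.5575, 0.0257, 0.1206]
eef_rot: [-3.141, 0.001, -3.111]
force: [0.9, 0.6, -0.6]
grip_width: 0.0403
grip_force: 15.0
```

Request:
send_rows(
  rows=[
    {"dx": 0, "dy": 0, "dz": 20, "roll": 0, "jaw": 0.6},
    {"dx": 0, "dy": 0, "dz": 0, "roll": 0, "jaw": 0.6},
    {"dx": 0, "dy": 0, "dz": 0, "roll": 0, "jaw": 0.6},
    {"dx": 0, "dy": 0, "dz": 0, "roll": 0, "jaw": 0.6},
  ],
)

```text
time_s: 14.18
ee_pos: [0.5573, 0.0297, 0.1003]
eef_rot: [3.142, -0.001, -3.11]
force: [0.3, 0.3, -0.9]
grip_width: 0.0398
grip_force: 15.0
```

Run:
```python
from h import *
import pickle
c=cam('wrist'); pickle.dump(c,open('w6.pkl','wb')); save(c,'w6.png',(140,120,420,330))
go(.5567,.029,.065,181.85)
```

```text
t 14.23 now [0.5575 0.0297 0.1008] -178.18 shift old axes [ 0.9 -0.6 35.8] roll -0.03
 shift new axes [ 0.9 -0.6 35.8] F [ 1.   0.1 -1. ] w 0.0399 gf 15.0
```

View pics/w6.png

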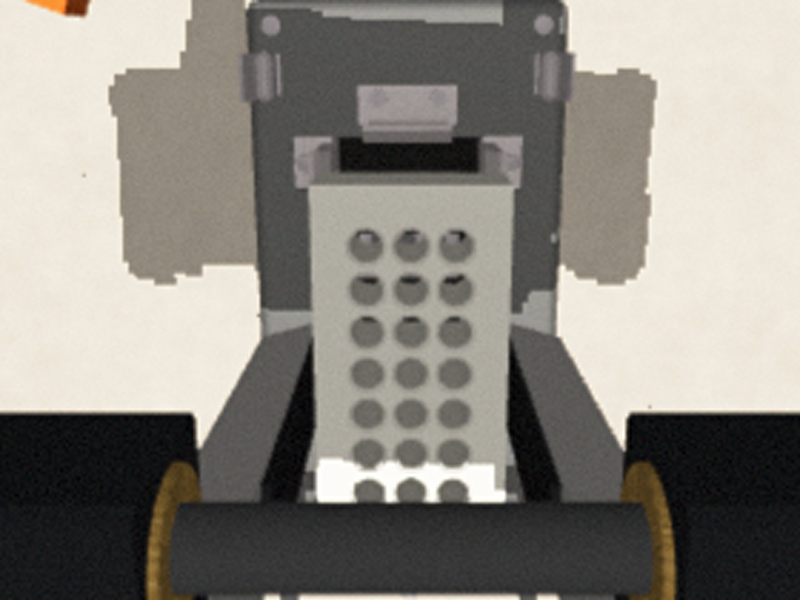

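Held block: top front edge from (310,186) to (513,186). The gasket is below at v≈138–172, and the clips are at (262,78) and (554,76). I check the offset.

Run:
```python
from h import *
import pickle
c=pickle.load(open('w6.pkl','rb')); k=800/280
q=lambda u,v,h:onz(c,140+u/k-.3,120+v/k-.3,h)[:2]
f=(q(310,186,.1165)+q(513,186,.1165))/2; a=np.radians(1.85); u=np.array([np.cos(a),np.sin(a)])
print('block',f+.044*u, 'nest by clips',(q(262,78,.06)+q(554,76,.06))/2+.062*u)
g=(q(338,138,.037)+q(482,138,.037))/2; print('gasket y mid',g,'gasket width',q(338,165,.037),q(482,165,.037))
go(.5569,.029,.065,181.85)
```

```text
block [0.55830164 0.03003633] nest by clips [0.55700316 0.02918026]
gasket y mid [0.51253073 0.02823891] gasket width [0.52088267 0.00783648] [0.51957355 0.04912768]
t 14.23 now [0.5575 0.0297 0.1008] -178.18 shift old axes [ 0.7 -0.6 35.8] roll -0.03
 shift new axes [ 0.7 -0.6 35.8] F [ 1.   0.1 -1. ] w 0.0399 gf 15.0
```

Request:
send_rows(
  rows=[
    {"dx": 0.9, "dy": -0.8, "dz": 15, "roll": 0, "jaw": 0.6},
    {"dx": 0, "dy": 0, "dz": 15, "roll": 0, "jaw": 0.6},
    {"dx": 0, "dy": 0, "dz": 6, "roll": 0, "jaw": 0.6},
    {"dx": 0, "dy": 0, "dz": 0, "roll": 0, "jaw": 0.6},
    {"dx": 0, "dy": 0, "dz": 0, "roll": 0, "jaw": 0.6},
    {"dx": 0, "dy": 0, "dz": 0, "roll": 0, "jaw": 0.6},
  ],
)

```text
time_s: 14.73
ee_pos: [0.5569, 0.0284, 0.0653]
eef_rot: [-3.142, 0.001, -3.111]
force: [0.4, -0.5, -0.7]
grip_width: 0.04
grip_force: 15.0
```

Request:
send_rows(
  rows=[
    {"dx": 0, "dy": 0, "dz": 4, "roll": 0, "jaw": 0.6},
    {"dx": 0, "dy": 0, "dz": 4, "roll": 0, "jaw": 0.6},
    {"dx": 0, "dy": 0, "dz": 4, "roll": 0, "jaw": 0.6},
    {"dx": 0, "dy": 0, "dz": 0, "roll": 0, "jaw": 0.6},
  ],
)

```text
time_s: 15.07
ee_pos: [0.556, 0.0282, 0.0514]
eef_rot: [3.142, -0.001, -3.111]
force: [-1.0, -0.4, -0.9]
grip_width: 0.0399
grip_force: 15.0
```

Request:
send_rows(
  rows=[
    {"dx": 0, "dy": 0, "dz": 3, "roll": 0, "jaw": 0.6},
    {"dx": 0, "dy": 0, "dz": 3, "roll": 0, "jaw": 0.6},
    {"dx": 0, "dy": 0, "dz": 2, "roll": 0, "jaw": 0.6},
    {"dx": 0, "dy": 0, "dz": 0, "roll": 0, "jaw": 0.6},
  ],
)

```text
time_s: 15.4
ee_pos: [0.556, 0.0282, 0.0437]
eef_rot: [3.142, -0.001, -3.112]
force: [-1.1, -0.6, -1.4]
grip_width: 0.04
grip_force: 15.0
```

Request:
send_rows(
  rows=[
    {"dx": 0, "dy": 0, "dz": 2, "roll": 0, "jaw": 0.6},
    {"dx": 0, "dy": 0, "dz": 1.5, "roll": 0, "jaw": 0.6},
    {"dx": 0, "dy": 0, "dz": 0, "roll": 0, "jaw": 0.6},
    {"dx": 0, "dy": 0, "dz": 0, "roll": 0, "jaw": 0.6},
  ],
)

```text
time_s: 15.73
ee_pos: [0.5564, 0.0282, 0.0407]
eef_rot: [-3.142, -0.0, -3.111]
force: [-1.4, -0.3, -1.5]
grip_width: 0.0399
grip_force: 15.0
```

Request:
send_rows(
  rows=[
    {"dx": 0, "dy": 0, "dz": 0, "roll": 0, "jaw": 0.0},
    {"dx": 0, "dy": 0, "dz": 0, "roll": 0, "jaw": -0.1},
    {"dx": 0, "dy": 0, "dz": 0, "roll": 0, "jaw": -0.2},
    {"dx": 0, "dy": 0, "dz": 0, "roll": 0, "jaw": -0.2},
    {"dx": 0, "dy": 0, "dz": -15, "roll": 0, "jaw": -0.2},
    {"dx": 0, "dy": 0, "dz": -20, "roll": 0, "jaw": -0.2},
    {"dx": 0, "dy": 0, "dz": -10, "roll": 0, "jaw": 0.6},
    {"dx": -1, "dy": 0.5, "dz": 0, "roll": 0, "jaw": 1},
    {"dx": 0, "dy": 0, "dz": 0, "roll": 0, "jaw": 1},
    {"dx": 0, "dy": 0, "dz": 0, "roll": 0, "jaw": 1},
    {"dx": 0, "dy": 0, "dz": 0, "roll": 0, "jaw": 1},
    {"dx": 0, "dy": 0, "dz": 0, "roll": 0, "jaw": 1},
  ],
)

```text
time_s: 16.73
ee_pos: [0.5571, 0.0288, 0.0849]
eef_rot: [3.142, -0.001, -3.111]
force: [0.4, -0.0, -0.1]
grip_width: 0.0199
grip_force: 0.0
```

Run:
```python
from h import *
import pickle
c=cam('wrist'); pickle.dump(c,open('w7.pkl','wb')); W=cloud(c)
m=(abs(W[...,0]-.545)<.02)&(abs(W[...,1]-.0285)<.017); print('block top z pct',np.nanpercentile(W[m][:,2],[10,50,90,98]).round(4))
for x in (.52,.53,.54,.55): print(x,np.nanpercentile(W[(abs(W[...,0]-x)<.004)&(abs(abs(W[...,1]-.0285)-.0165)<.003)][:,2],50).round(4))
go(.5575,.029,.06,181.85)
```

```text
block top z pct [0.0558 0.205  0.2205 0.2222]
0.52 0.1971
0.53 0.2056
0.54 0.2057
0.55 0.1233
t 16.78 now [0.5571 0.0288 0.0851] -178.28 shift old axes [-0.4  0.2 25.1] roll -0.13
 shift new axes [-0.4  0.2 25.1] F [-0.1  0.5  0.3] w 0.0158 gf 0.0
```

Pressing the block: top expected at about 0.055–0.056.

Request:
send_rows(
  rows=[
    {"dx": 0, "dy": 0, "dz": 10, "roll": 0, "jaw": 1},
    {"dx": 0, "dy": 0, "dz": 10, "roll": 0, "jaw": 1},
    {"dx": 0, "dy": 0, "dz": 3, "roll": 0, "jaw": 1},
    {"dx": 0, "dy": 0, "dz": 2, "roll": 0, "jaw": 1},
    {"dx": 0, "dy": 0, "dz": 2, "roll": 0, "jaw": 1},
    {"dx": 0, "dy": 0, "dz": 1, "roll": 0, "jaw": 1},
    {"dx": 0, "dy": 0, "dz": 0, "roll": 0, "jaw": 1},
  ],
)

```text
time_s: 17.37
ee_pos: [0.5574, 0.0288, 0.0577]
eef_rot: [-3.142, -0.0, -3.112]
force: [-0.6, -0.1, -0.4]
grip_width: 0.0005
grip_force: 0.0
```

Request:
send_rows(
  rows=[
    {"dx": 0, "dy": 0, "dz": 1, "roll": 0, "jaw": 1},
    {"dx": 0, "dy": 0, "dz": 0, "roll": 0, "jaw": 1},
  ],
)

```text
time_s: 17.53
ee_pos: [0.5576, 0.0288, 0.0569]
eef_rot: [3.142, 0.0, -3.112]
force: [0.6, 0.4, 0.9]
grip_width: 0.0003
grip_force: 0.1
```

Request:
send_rows(
  rows=[
    {"dx": 0, "dy": 0, "dz": 0.7, "roll": 0, "jaw": 1},
    {"dx": 0, "dy": 0, "dz": 0, "roll": 0, "jaw": 1},
  ],
)

```text
time_s: 17.7
ee_pos: [0.5575, 0.0288, 0.0562]
eef_rot: [3.142, 0.0, -3.111]
force: [1.1, 0.1, 1.1]
grip_width: 0.001
grip_force: 0.2
```

Request:
send_rows(
  rows=[
    {"dx": 0, "dy": 0, "dz": 0.7, "roll": 0, "jaw": 1},
    {"dx": 0, "dy": 0, "dz": 0, "roll": 0, "jaw": 1},
  ],
)

```text
time_s: 17.87
ee_pos: [0.5574, 0.0288, 0.0553]
eef_rot: [-3.142, 0.0, -3.111]
force: [0.4, 0.6, -0.2]
grip_width: 0.0003
grip_force: 0.0
```

Request:
send_rows(
  rows=[
    {"dx": 0, "dy": 0, "dz": 0.7, "roll": 0, "jaw": 1},
    {"dx": 0, "dy": 0, "dz": 0, "roll": 0, "jaw": 1},
  ],
)

```text
time_s: 18.03
ee_pos: [0.5575, 0.0288, 0.0553]
eef_rot: [-3.142, 0.0, -3.111]
force: [-2.8, -0.7, 6.4]
grip_width: 0.0007
grip_force: 3.7
```

Request:
send_rows(
  rows=[
    {"dx": 0, "dy": 0, "dz": 0.6, "roll": 0, "jaw": 1},
    {"dx": 0, "dy": 0, "dz": 0, "roll": 0, "jaw": 1},
  ],
)

```text
time_s: 18.2
ee_pos: [0.5575, 0.0288, 0.0552]
eef_rot: [-3.142, 0.0, -3.111]
force: [-5.8, -0.1, 14.2]
grip_width: 0.0004
grip_force: 6.9
```

Request:
send_rows(
  rows=[
    {"dx": 0, "dy": 0, "dz": 0.6, "roll": 0, "jaw": 1},
    {"dx": 0, "dy": 0, "dz": 0, "roll": 0, "jaw": 1},
  ],
)

```text
time_s: 18.37
ee_pos: [0.5575, 0.0288, 0.0552]
eef_rot: [-3.141, 0.001, -3.111]
force: [-9.8, -0.6, 19.7]
grip_width: 0.0003
grip_force: 10.1
```

Request:
send_rows(
  rows=[
    {"dx": 0, "dy": 0, "dz": -5, "roll": 0, "jaw": 1},
    {"dx": 0, "dy": 0, "dz": -20, "roll": 0, "jaw": 1},
    {"dx": 0, "dy": 0, "dz": -30, "roll": 0, "jaw": 1},
    {"dx": 0, "dy": 0, "dz": -30, "roll": 0, "jaw": 1},
    {"dx": 0, "dy": 0, "dz": -30, "roll": 0, "jaw": 1},
    {"dx": 0, "dy": 0, "dz": -30, "roll": 0, "jaw": 1},
    {"dx": 0, "dy": 0, "dz": -30, "roll": 0, "jaw": 1},
    {"dx": 0, "dy": 0, "dz": -30, "roll": 0, "jaw": 1},
    {"dx": 0, "dy": 0, "dz": 0, "roll": 0, "jaw": 1},
    {"dx": 0, "dy": 0, "dz": 0, "roll": 0, "jaw": 1},
  ],
)

```text
time_s: 19.2
ee_pos: [0.5578, 0.0288, 0.2597]
eef_rot: [-3.141, 0.003, -3.111]
force: [-0.4, -0.0, -0.7]
grip_width: 0.0006
grip_force: 0.0
```

Run:
```python
from h import *
c=cam('top'); save(c,'top2.png',(262,140,328,246)); W=cloud(c)
m=(W[...,2]>.19)&(W[...,2]<.235)&(W[...,0]>.64)&(W[...,0]<.70)&(abs(W[...,1]-.03)<.02); print(m.sum(),np.nanmedian(W[m],0),np.nanpercentile(W[m],[5,95],axis=0))
go(.692,.033,.26,181.85)
```

```text
0 [nan nan nan] [nan nan nan]
t 19.25 now [0.5573 0.0288 0.2581] -178.28 shift old axes [-134.8    0.2   -1.9] roll -0.13
 shift new axes [-1.348e+02 -1.000e-01 -1.900e+00] F [ 0.4  0.2 -1.6] w 0.0006 gf 0.0
  return np.nanmean(a, axis, out=out, keepdims=keepdims)
  return np.nanmean(a, axis, out=out, keepdims=keepdims)
```

Request:
send_rows(
  rows=[
    {"dx": -15, "dy": 0, "dz": 0, "roll": 0, "jaw": 1},
    {"dx": -24, "dy": 0, "dz": 0, "roll": 0, "jaw": 1},
    {"dx": -24, "dy": 0, "dz": 0, "roll": 0, "jaw": 1},
    {"dx": -24, "dy": 0, "dz": 0, "roll": 0, "jaw": 1},
    {"dx": -24, "dy": 0, "dz": 0, "roll": 0, "jaw": 1},
    {"dx": -24, "dy": 0, "dz": 0, "roll": 0, "jaw": 1},
    {"dx": 0, "dy": 0, "dz": 0, "roll": 0, "jaw": 1},
    {"dx": 0, "dy": 0, "dz": 0, "roll": 0, "jaw": 1},
    {"dx": 0, "dy": 0, "dz": 0, "roll": 0, "jaw": 1},
  ],
)

```text
time_s: 20.0
ee_pos: [0.6917, 0.0328, 0.2572]
eef_rot: [3.142, -0.002, -3.112]
force: [-0.6, 0.4, -0.2]
grip_width: 0.0002
grip_force: 0.0
```

Run:
```python
from h import *
c=cam('wrist'); W=cloud(c)
m=(W[...,2]>.19)&(W[...,2]<.235)&(W[...,0]>.63)&(W[...,0]<.70)&(abs(W[...,1]-.03)<.022)
print(m.sum(),np.nanpercentile(W[m],[5,50,95],axis=0).round(4))
s=cam('scene'); save(s,'s2.png',(200,60,340,165))
go(.69,.033,.203,181.85)
```

```text
712 [[0.6579 0.0104 0.2187]
 [0.6615 0.0297 0.221 ]
 [0.6659 0.0498 0.2225]]
t 20.1 now [0.6917 0.0328 0.2586] -178.27 shift old axes [ 1.7  0.2 55.6] roll -0.12
 shift new axes [ 1.7  0.2 55.6] F [0.  0.1 0.4] w 0.0004 gf 0.0
```

View pics/s2.png

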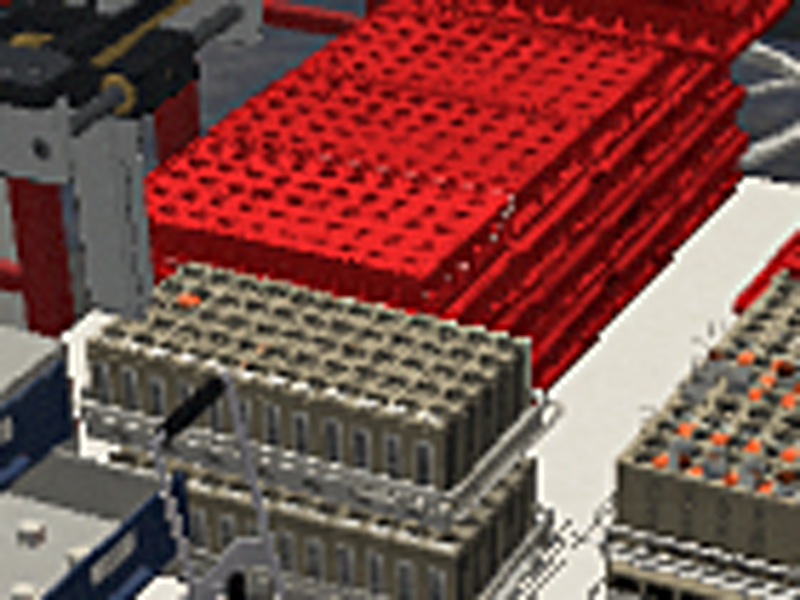

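The bar is where I measured it: centre at about (0.6615, 0.030), top at 0.2225. The scene crop shows it at (190,410), with the gripper fingers behind and above it at the left. I descend behind it and pull.

Request:
send_rows(
  rows=[
    {"dx": 0, "dy": 0, "dz": 15, "roll": 0, "jaw": 1},
    {"dx": 0, "dy": 0, "dz": 20, "roll": 0, "jaw": 1},
    {"dx": 0, "dy": 0, "dz": 18, "roll": 0, "jaw": 1},
    {"dx": 0, "dy": 0, "dz": 0, "roll": 0, "jaw": 1},
    {"dx": 5, "dy": 0, "dz": 0, "roll": 0, "jaw": 1},
    {"dx": 5, "dy": 0, "dz": 0, "roll": 0, "jaw": 1},
    {"dx": 5, "dy": 0, "dz": 0, "roll": 0, "jaw": 1},
    {"dx": 5, "dy": 0, "dz": 0, "roll": 0, "jaw": 1},
  ],
)

```text
time_s: 20.77
ee_pos: [0.672, 0.0322, 0.207]
eef_rot: [-3.141, 0.002, -3.112]
force: [0.7, -0.0, 0.5]
grip_width: 0.0002
grip_force: 0.2
```

Request:
send_rows(
  rows=[
    {"dx": 7, "dy": 0, "dz": 0, "roll": 0, "jaw": 1},
    {"dx": 7, "dy": 0, "dz": 0, "roll": 0, "jaw": 1},
    {"dx": 7, "dy": 0, "dz": 0, "roll": 0, "jaw": 1},
    {"dx": 7, "dy": 0, "dz": 0, "roll": 0, "jaw": 1},
    {"dx": 7, "dy": 0, "dz": 0, "roll": 0, "jaw": 1},
    {"dx": 7, "dy": 0, "dz": 0, "roll": 0, "jaw": 1},
  ],
)

```text
time_s: 21.27
ee_pos: [0.6297, 0.0309, 0.2059]
eef_rot: [-3.142, 0.001, -3.112]
force: [0.2, 0.6, -0.1]
grip_width: 0.0002
grip_force: 0.1
```

```bash
cat > bar.py <<'E'
from h import *
for n in ('wrist','top','scene'):
    c=cam(n); W=cloud(c); f=c['frame'].astype(int)
    # near arc of radius .167 about the hinge
    r=np.hypot(W[...,0]-.6325,W[...,2]-.054); m=(abs(r-.169)<.008)&(abs(W[...,1]-.031)<.02)&(W[...,2]>.05)&(W[...,0]<.72)&(f.sum(2)<200)
    if m.sum()>3: print(n,m.sum(),np.nanpercentile(W[m],[10,50,90],axis=0).round(3).tolist())
E
python3 bar.py
```

```text
wrist 1072 [[0.612, 0.015, 0.22], [0.614, 0.031, 0.223], [0.618, 0.046, 0.224]]
scene 43 [[0.61, 0.015, 0.218], [0.612, 0.032, 0.221], [0.619, 0.046, 0.224]]
```

Request:
send_rows(
  rows=[
    {"dx": 7, "dy": 0, "dz": 0, "roll": 0, "jaw": 1},
    {"dx": 7, "dy": 0, "dz": 1, "roll": 0, "jaw": 1},
    {"dx": 7, "dy": 0, "dz": 2, "roll": 0, "jaw": 1},
    {"dx": 7, "dy": 0, "dz": 3, "roll": 0, "jaw": 1},
    {"dx": 7, "dy": 0, "dz": 3, "roll": 0, "jaw": 1},
    {"dx": 7, "dy": 0, "dz": 4, "roll": 0, "jaw": 1},
    {"dx": 0, "dy": 0, "dz": 0, "roll": 0, "jaw": 1},
    {"dx": 0, "dy": 0, "dz": 0, "roll": 0, "jaw": 1},
  ],
)

```text
time_s: 22.08
ee_pos: [0.5882, 0.0297, 0.1926]
eef_rot: [3.142, -0.0, -3.112]
force: [0.8, 0.1, 0.6]
grip_width: 0.0008
grip_force: 0.0
```

```bash
python3 bar.py
```

```text
wrist 1189 [[0.567, 0.015, 0.21], [0.57, 0.03, 0.212], [0.574, 0.047, 0.213]]
scene 39 [[0.566, 0.014, 0.209], [0.568, 0.032, 0.211], [0.572, 0.048, 0.213]]
```

Request:
send_rows(
  rows=[
    {"dx": 0, "dy": 0, "dz": -20, "roll": 0, "jaw": 1},
    {"dx": 0, "dy": 0, "dz": -30, "roll": 0, "jaw": 1},
    {"dx": 0, "dy": 0, "dz": -20, "roll": 0, "jaw": 1},
    {"dx": 15, "dy": 0, "dz": 0, "roll": 0, "jaw": 1},
    {"dx": 22, "dy": 0, "dz": 0, "roll": 0, "jaw": 1},
    {"dx": 22, "dy": 0, "dz": 0, "roll": 0, "jaw": 1},
    {"dx": 22, "dy": 0, "dz": 0, "roll": 0, "jaw": 1},
    {"dx": 22, "dy": 0, "dz": 0, "roll": 0, "jaw": 1},
    {"dx": 20, "dy": 0, "dz": 0, "roll": 0, "jaw": 1},
    {"dx": 0, "dy": 0, "dz": 0, "roll": 0, "jaw": 1},
    {"dx": 0, "dy": 0, "dz": 0, "roll": 0, "jaw": 1},
  ],
)

```text
time_s: 23.15
ee_pos: [0.4656, 0.026, 0.2632]
eef_rot: [-3.142, 0.002, -3.112]
force: [0.0, -0.4, -0.0]
grip_width: 0.0006
grip_force: 0.0
```

```bash
python3 bar.py; python3 -c "
from h import *
go(.466,.026,.075,181.85)"
```

```text
wrist 54 [[0.567, 0.027, 0.209], [0.569, 0.029, 0.212], [0.571, 0.032, 0.213]]
scene 36 [[0.566, 0.015, 0.209], [0.568, 0.03, 0.211], [0.572, 0.045, 0.213]]
t 23.3 now [0.4662 0.026  0.2624] -178.28 shift old axes [  0.2   0.  187.4] roll -0.13
 shift new axes [  0.2   0.  187.4] F [ 0.1 -0.7 -0.9] w 0.0009 gf 0.0
```

Request:
send_rows(
  rows=[
    {"dx": -20, "dy": 0, "dz": 0, "roll": 0, "jaw": 1},
    {"dx": -30, "dy": 0, "dz": 0, "roll": 0, "jaw": 1},
    {"dx": -30, "dy": 0, "dz": 0, "roll": 0, "jaw": 1},
    {"dx": -20, "dy": 0, "dz": 10, "roll": 0, "jaw": 1},
    {"dx": 0, "dy": 0, "dz": 20, "roll": 0, "jaw": 1},
    {"dx": 0, "dy": 0, "dz": 10, "roll": 0, "jaw": 1},
    {"dx": 0, "dy": 0, "dz": 5, "roll": 0, "jaw": 1},
    {"dx": 0, "dy": 0, "dz": 2, "roll": 0, "jaw": 1},
    {"dx": 0, "dy": 0, "dz": 0, "roll": 0, "jaw": 1},
  ],
)

```text
time_s: 24.05
ee_pos: [0.5653, 0.029, 0.2158]
eef_rot: [-3.142, 0.0, -3.112]
force: [-0.3, 0.0, 0.3]
grip_width: 0.0005
grip_force: 0.0
```

```bash
python3 bar.py; python3 -c "
from h import *
go(.5673,.029,.2112,181.85)"
```

```text
wrist 182 [[0.566, 0.012, 0.21], [0.569, 0.046, 0.212], [0.572, 0.05, 0.213]]
scene 24 [[0.566, 0.027, 0.208], [0.568, 0.038, 0.212], [0.571, 0.046, 0.213]]
t 24.2 now [0.5656 0.029  0.2166] -178.28 shift old axes [-1.7 -0.1  5.4] roll -0.13
 shift new axes [-1.7 -0.1  5.4] F [-0.1 -0.2  0.9] w 0.0007 gf 0.0
```

Request:
send_rows(
  rows=[
    {"dx": 0, "dy": 0, "dz": 4, "roll": 0, "jaw": 1},
    {"dx": 4, "dy": 0, "dz": 3, "roll": 0, "jaw": 1},
    {"dx": 6, "dy": 0, "dz": 4, "roll": 0, "jaw": 1},
    {"dx": 6, "dy": 0, "dz": 4, "roll": 0, "jaw": 1},
  ],
)

```text
time_s: 24.53
ee_pos: [0.5496, 0.0284, 0.2051]
eef_rot: [-3.141, 0.005, -3.111]
force: [-22.7, 0.0, 45.3]
grip_width: 0.0007
grip_force: 22.6
```

Request:
send_rows(
  rows=[
    {"dx": 9, "dy": 0, "dz": 6, "roll": 0, "jaw": 1},
    {"dx": 10, "dy": 0, "dz": 7, "roll": 0, "jaw": 1},
    {"dx": 9, "dy": 0, "dz": 8, "roll": 0, "jaw": 1},
    {"dx": 8, "dy": 0, "dz": 8, "roll": 0, "jaw": 1},
  ],
)

```text
time_s: 24.87
ee_pos: [0.5106, 0.0272, 0.1755]
eef_rot: [-3.141, -0.003, -3.111]
force: [-19.0, -3.0, 19.6]
grip_width: 0.0007
grip_force: 9.4
```

```bash
python3 bar.py
```

```text
wrist 201 [[0.51, 0.012, 0.173], [0.512, 0.045, 0.175], [0.515, 0.05, 0.176]]
scene 18 [[0.504, 0.027, 0.168], [0.506, 0.04, 0.169], [0.51, 0.046, 0.17]]
```

Request:
send_rows(
  rows=[
    {"dx": 0, "dy": 0, "dz": -15, "roll": 0, "jaw": 1},
    {"dx": 0, "dy": 0, "dz": 0, "roll": 0, "jaw": 1},
    {"dx": 0, "dy": 0, "dz": 0, "roll": 0, "jaw": 1},
    {"dx": 20, "dy": 0, "dz": 0, "roll": 0, "jaw": 1},
    {"dx": 24, "dy": 0, "dz": 0, "roll": 0, "jaw": 1},
    {"dx": 0, "dy": 0, "dz": 0, "roll": 0, "jaw": 1},
  ],
)

```text
time_s: 25.52
ee_pos: [0.4669, 0.0262, 0.1857]
eef_rot: [3.141, -0.002, -3.111]
force: [-0.2, 0.1, 0.1]
grip_width: 0.0003
grip_force: 0.0
```

```bash
python3 bar.py
```

```text
wrist 306 [[0.462, 0.015, 0.065], [0.464, 0.031, 0.066], [0.468, 0.047, 0.067]]
scene 34 [[0.46, 0.017, 0.062], [0.463, 0.035, 0.066], [0.467, 0.049, 0.067]]
```

Request:
send_rows(
  rows=[
    {"dx": 2, "dy": 0, "dz": 25, "roll": 0, "jaw": 1},
    {"dx": 0, "dy": 0, "dz": 30, "roll": 0, "jaw": 1},
    {"dx": 0, "dy": 0, "dz": 30, "roll": 0, "jaw": 1},
    {"dx": 0, "dy": 0, "dz": 18, "roll": 0, "jaw": 1},
    {"dx": 0, "dy": 0, "dz": 8, "roll": 0, "jaw": 1},
    {"dx": 0, "dy": 0, "dz": 2, "roll": 0, "jaw": 1},
    {"dx": 0, "dy": 0, "dz": 0, "roll": 0, "jaw": 1},
    {"dx": 0, "dy": 0, "dz": 0, "roll": 0, "jaw": 1},
  ],
)

```text
time_s: 26.33
ee_pos: [0.4683, 0.026, 0.0745]
eef_rot: [-3.141, 0.002, -3.112]
force: [1.1, -0.0, 0.2]
grip_width: 0.0003
grip_force: 0.0
```

Request:
send_rows(
  rows=[
    {"dx": 0, "dy": 0, "dz": 3, "roll": 0, "jaw": 1},
    {"dx": 0, "dy": 0, "dz": 2, "roll": 0, "jaw": 1},
    {"dx": 0, "dy": 0, "dz": 2, "roll": 0, "jaw": 1},
    {"dx": 0, "dy": 0, "dz": 0, "roll": 0, "jaw": 1},
  ],
)

```text
time_s: 26.67
ee_pos: [0.4678, 0.0261, 0.0667]
eef_rot: [-3.142, 0.001, -3.112]
force: [0.6, -0.0, 2.6]
grip_width: 0.0002
grip_force: 1.0
```

Request:
send_rows(
  rows=[
    {"dx": 1.5, "dy": 0, "dz": 2, "roll": 0, "jaw": 1},
    {"dx": 0, "dy": 0, "dz": 2, "roll": 0, "jaw": 1},
    {"dx": 0, "dy": 0, "dz": 0, "roll": 0, "jaw": 1},
  ],
)

```text
time_s: 26.92
ee_pos: [0.466, 0.026, 0.0625]
eef_rot: [-3.142, 0.0, -3.112]
force: [0.5, 0.5, 0.8]
grip_width: 0.0009
grip_force: 0.2
```

Request:
send_rows(
  rows=[
    {"dx": 0, "dy": 0, "dz": 1.5, "roll": 0, "jaw": 1},
    {"dx": 0, "dy": 0, "dz": 1.5, "roll": 0, "jaw": 1},
    {"dx": 0, "dy": 0, "dz": 0, "roll": 0, "jaw": 1},
  ],
)

```text
time_s: 27.17
ee_pos: [0.4657, 0.026, 0.0591]
eef_rot: [3.142, -0.001, -3.112]
force: [-0.2, -0.9, 1.7]
grip_width: 0.0006
grip_force: 0.4
```

Request:
send_rows(
  rows=[
    {"dx": 0, "dy": 0, "dz": 1, "roll": 0, "jaw": 1},
    {"dx": 0, "dy": 0, "dz": 0, "roll": 0, "jaw": 1},
  ],
)

```text
time_s: 27.33
ee_pos: [0.4658, 0.026, 0.0583]
eef_rot: [3.142, -0.0, -3.112]
force: [-0.1, 1.0, 0.7]
grip_width: 0.0006
grip_force: 0.6
```

Request:
send_rows(
  rows=[
    {"dx": 0, "dy": 0, "dz": 1, "roll": 0, "jaw": 1},
    {"dx": 0, "dy": 0, "dz": 0, "roll": 0, "jaw": 1},
  ],
)

```text
time_s: 27.5
ee_pos: [0.4659, 0.026, 0.0576]
eef_rot: [-3.142, -0.0, -3.111]
force: [-2.5, 0.8, 6.7]
grip_width: 0.0006
grip_force: 3.1
```

Request:
send_rows(
  rows=[
    {"dx": 0, "dy": 0, "dz": 0.7, "roll": 0, "jaw": 1},
    {"dx": 0, "dy": 0, "dz": 0, "roll": 0, "jaw": 1},
  ],
)

```text
time_s: 27.67
ee_pos: [0.466, 0.026, 0.0572]
eef_rot: [-3.142, -0.0, -3.112]
force: [-4.3, 0.3, 11.8]
grip_width: 0.0008
grip_force: 5.5
```

Request:
send_rows(
  rows=[
    {"dx": 0, "dy": 0, "dz": 0.7, "roll": 0, "jaw": 1},
    {"dx": 0, "dy": 0, "dz": 0, "roll": 0, "jaw": 1},
  ],
)

```text
time_s: 27.83
ee_pos: [0.466, 0.026, 0.0568]
eef_rot: [-3.142, 0.0, -3.111]
force: [-6.0, -0.3, 16.4]
grip_width: 0.0007
grip_force: 8.1
```

Request:
send_rows(
  rows=[
    {"dx": 0, "dy": 0, "dz": 0.7, "roll": 0, "jaw": 1},
    {"dx": 0, "dy": 0, "dz": 0, "roll": 0, "jaw": 1},
  ],
)

```text
time_s: 28.0
ee_pos: [0.4661, 0.026, 0.0565]
eef_rot: [-3.142, 0.0, -3.111]
force: [-7.6, -0.5, 21.8]
grip_width: 0.0006
grip_force: 10.7
```

Request:
send_rows(
  rows=[
    {"dx": 0, "dy": 0, "dz": -5, "roll": 0, "jaw": 1},
    {"dx": 0, "dy": 0, "dz": -20, "roll": 0, "jaw": 1},
    {"dx": 0, "dy": 0, "dz": -35, "roll": 0, "jaw": 1},
    {"dx": 0, "dy": 0, "dz": -35, "roll": 0, "jaw": 1},
    {"dx": 0, "dy": 30, "dz": -35, "roll": 0, "jaw": 1},
    {"dx": 0, "dy": 36, "dz": 0, "roll": 0, "jaw": 1},
    {"dx": 0, "dy": 36, "dz": 0, "roll": 0, "jaw": 1},
    {"dx": 0, "dy": 36, "dz": 0, "roll": 0, "jaw": 1},
    {"dx": 0, "dy": 36, "dz": 0, "roll": 0, "jaw": 1},
    {"dx": 0, "dy": 36, "dz": 0, "roll": 0, "jaw": 1},
    {"dx": 0, "dy": 0, "dz": 0, "roll": 0, "jaw": 1},
    {"dx": 0, "dy": 0, "dz": 0, "roll": 0, "jaw": 1},
  ],
)

```text
time_s: 29.0
ee_pos: [0.4592, 0.2342, 0.1815]
eef_rot: [-3.141, -0.001, -3.109]
force: [-0.5, -0.4, -0.4]
grip_width: 0.0005
grip_force: 0.0
```

```bash
python3 bar.py
python3 - <<'E'
from h import *
c=cam('top'); W=cloud(c)
for x in (.52,.54,.58,.595): 
    m=(abs(W[...,0]-x)<.004)&(abs(W[...,1]-.029)<.017); print(x,m.sum(),np.nanmedian(W[m][:,2]).round(4))
save(c,'top3.png',(150,130,350,280)); go(.5,.2,.2,181.85)
E
```

```text
wrist 312 [[0.461, 0.015, 0.055], [0.464, 0.03, 0.058], [0.467, 0.047, 0.059]]
top 35 [[0.463, 0.015, 0.057], [0.466, 0.029, 0.06], [0.469, 0.046, 0.063]]
scene 34 [[0.46, 0.015, 0.055], [0.463, 0.033, 0.057], [0.466, 0.047, 0.059]]
0.52 27 0.0566
0.54 32 0.0535
0.58 28 0.0536
0.595 38 0.0561
t 29.2 now [0.4599 0.232  0.182 ] -178.36 shift old axes [-39.2 -33.1 -18. ] roll -0.21
 shift new axes [-39.1 -33.3 -18. ] F [-0.1  0.2  0.2] w 0.0006 gf 0.0
```

View pics/top3.png

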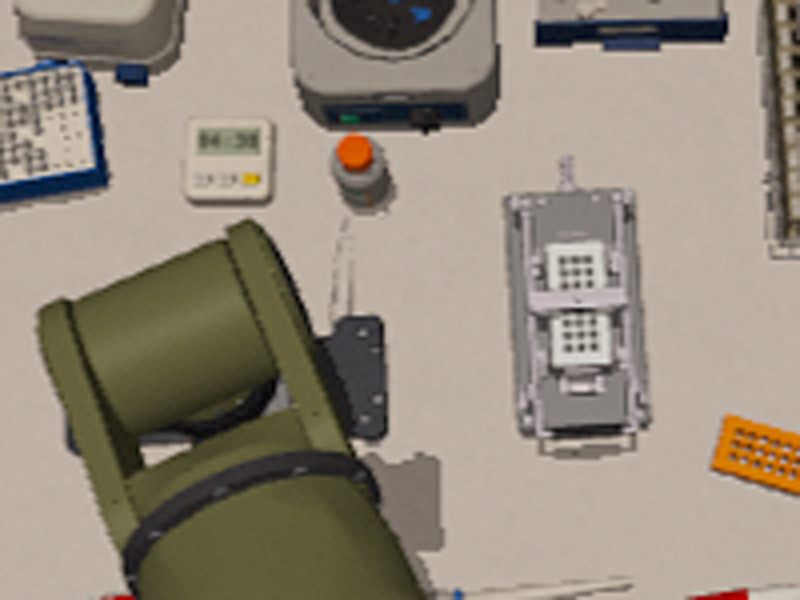

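The bail is shut over the stack at (580,330). Its bar stays at 0.058 unpushed, against 0.066 before the clips caught it. The block is level and the bystanders are where they were.

```bash
python3 -c "
from station import *
print(hand_in())"
```

```text
the job is handed in; nothing more can be done
None
```

The manifold is assembled and handed in at about 29 s: gasket and well block were each pressed flat (about 20 N), and the bail stays shut with the arm clear, as it would with both clips caught. One thing could count against it: the shut fingertips briefly read 45 N while pushing the bail over, above the 40 N limit set for the arm and gripper body.

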